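Snug an adjustable wrench on a manifold's port plug and tighten it

ROBOT

A 6-joint arm with a two-finger parallel gripper is mounted at the origin on a cart in front of the work surface, level with it; the furniture and walls round the work are solid. World frame = base frame: x ahead of the robot, y to its left, z up, the work surface at z = 0. Lengths are in m, angles in degrees, forces in N, time in s.
With the tool pointing down it reaches from about 0.35 to 0.95 m from the base axis. Payload 17.4 kg.
Tool frame: the origin (TCP) lies midway between the tips of the shut fingers; the grasp point (between the pads) lies 19 mm behind it; z points along the fingers, y is the line along which they close (so a half turn about z gives the same grasp; the last joint's range is limited). The gripper opens to 93 mm and grips with 3 to 60 N. Pads are 15 mm wide; open, the fingers measure 128 mm over their backs; the gripper's body (75 mm by 188 mm) begins 65 mm behind the grasp point.
Start: joints at [-67.655, 6.646, 82.598, -0, 90.757, -2.166], TCP at [0.28, -0.614, 0.219] pointing down, gripper open.
Joint ranges: [-162.19, 162.19], [-47.58, 125.68], [4.15, 143.07], [-65.23, 245.23], [0.69, 171.88], [-170.13, 170.13]. Speed limits (degrees/s): [108.29, 108.29, 127.2, 180, 180, 180].

INTERFACE

Orientations are given as [roll, pitch, yaw] about the fixed x, y, z axes, in that order (R = Rz(yaw) Ry(pitch) Rx(roll)).
In Python, from rig import sense, capture, job_done gives the robot as it stands.
- The arm moves only by the tool play_rows, never from a script. Its argument "targets" is text: rows parted by semicolons, each of 7 numbers parted by spaces: the shift along the tool's x, y, z as a fraction of full scale, then the turn, a rotation vector about the tool's x, y, z as a fraction of full scale, then the opening, from 0 (shut) to 1 (fully open). In form: dx dy dz rx ry rz grip; .... A call has 1 to 10 rows; each row is the pose to reach, as a shift and turn from the pose commanded when the call began, along the tool's axes at that moment; what a row does not reach only later rows make up. Full scale, the value 1, is 100 cm for a shift and pi/2 rad for a turn. A row lasts 1/10 s, in which the tool goes at most 50 mm and 8.59 degrees, less where a joint would pass 70% of its speed; a pose out of reach is approached as far as the arm can. A call with a number of a shift or a turn outside -1 to 1 is refused whole. A call with a gripper value outside its range is refused whole. The fingers move at their own pace and stop on an object; "force" is the grip in N (left out, the last holds). Time passes only in rows, so rows that repeat a pose let the fingers close. It gives the time, the measured TCP pose, the force, the opening and the grip force at its end, in the units of the state.
- sense(): the state, without advancing time (a new reading comes with each control period).
- capture(name): name is "scene" or "top" or "wrist"; returns a dict with "color" (400x640x3 uint8, red, green, blue), "fx", "fy", "cx", "cy" (pixels), "k1" (the pictures are not rectified: a ray, as slopes to the right and down, at radius r is drawn at 1 + k1 r^2 times it, then the intrinsics apply), "R" (3x3) and "t" (3): a world point X has camera coordinates R X + t; the wrist camera has in their place "hand_eye" (4x4, takes a point from camera to tool coordinates, whose origin is the TCP and whose axes are the flange's). Camera axes: x right, y down, z forward; pixel columns grow to the right and rows downward; lengths in m; the calibration is good to about 2 mm. A picture is of the moment at which its call begins: read the wrist's pose just before it. There is no depth.
- job_done(): hands the job in; it is judged then, once.
The state is a dict: "t": time; "qpos": joint angles; "joint_vel": joint speeds; "joint_efforts": joint torques, N m; "eef_pos": TCP position; "ee_rot": TCP orientation; "force": force on the tool from outside, world axes, zero at the start; "wrist_torque": the same for the moment, N m; "width": finger opening in m; "gripper_force": force on a finger pad.
Only numpy, scipy, OpenCV 4.12 (cv2) and the standard library are available. Lean on these libraries where they do the work, as an engineer would, in place of code of your own. Each camera call takes 0.05 s, during which the arm holds its last target. There are 200 camera calls.

TASK

The hexagon port plug in the top of the aluminium manifold block is only finger-tight. Fetch the adjustable wrench, set its open jaws flat over the plug's hexagon with the handle lying back over the block, and roll its worm (do not push the jaw itself) until the jaw is snug on the flats, before you turn anything. Then swing the handle clockwise until the plug comes up solid and leave the wrench sitting snug on it, with the grease tin, small spanner and feeler gauge left where they are.

Things in the scene. Friction and masses are not known exactly. Their poses are not given: they have to be found in the camera images.
- wrench: Dark adjustable wrench, 225 mm long, about 0.4 kg, lying flat, always this face up. Origin: underside, middle of the handle; x along the handle to the head, z up. Handle straight, 20 mm wide, 13.5 mm high, from x = -83 to +50 mm, then a 27 mm round eye at x = -89. Centre of mass about x = +34. Head 16 mm thick; its mouth is turned 22.5 deg clockwise (from above) from the handle's x.
- wrench_mouth (a point): On the wrench's underside, where a snugly held 24 mm hexagon is centred: x = 110, y = -6 mm in the wrench's frame. Its x points out of the mouth along the jaw faces. Fixed jaw face at y = +12 mm, movable jaw face at y = 12 mm minus the opening, throat at x = -16, jaw tips at x = +16 mm. The head spans y = +29 to about -34 mm.
- worm_crown (a point): Top of the worm (threaded thumb roller, 18 mm diameter, 16 mm long, lying along y in the head's window), 18.5 mm above the underside, 2.5 mm proud of the head, at x = -34, y = -5 mm of wrench_mouth; same axes. Rubbing the crown towards +x (the mouth) closes the jaw, towards -x opens it. This takes about 3 N, so press down with 6 to 10 N. When the jaw is snug the finger just slips.
- wrench_worm (a joint): Turn of the worm (rad); positive opens. Opening = 29 mm + 0.7 mm per rad; starts between 27.2 and 30.8 mm; snug on the plug it reads -7 to -8.5. A 20 mm rub turns it about 2.2 rad (1.5 mm).
- wrench_jaw: The wrench's movable jaw (on the -y side of the mouth), 32 mm long, 15 mm thick; slides along y, driven by the worm, and does not give way to less than about 35 N. Its origin is wrench_mouth when the opening is 29 mm and moves with the jaw.
- manifold: Aluminium hydraulic block, fixed, 130 (x) by 210 (y) by 40 mm high; origin at the centre of its underside. Plug at x = 0, y = -50 mm. Two capped tubes on small unions stand up to 53 mm above the top at x = +-46, y = -84 mm, leaning away to -y. The rest of the top is flush: a handle may lie and swing over the +y part, within about 40 deg of the block's y axis.
- plug_top (a point): Centre of the top of the steel port plug's hexagon: 24 mm across flats, 27.7 across corners, 14.5 mm high above the block. Its x points to a corner, so jaw faces parallel to this x (or turned by 60 deg) lie on flats. With the wrench's mouth along this x, as it starts, the handle lies back over the block towards its +y end.
- plug_corner (a point): The corner of the plug's hexagon to which the x axis of plug_top points, 13.9 mm from the plug's axis, 12.5 mm above the block.
- plug (a joint): Turn of the plug (rad), positive clockwise seen from above = tighter; it starts between 0 and 0.3 and comes up solid at 1.2. Turning it takes about 0.3 Nm.
- grease_tin: Grease tin, 70 mm diameter, 75 mm high, upright, a bystander; origin at the centre of its underside.
- spanner1: Small combination spanner, 106 x 71 x 6 mm, lying flat, a bystander; origin at the centre of its underside.
- feeler_gauge: Closed feeler gauge, 72 x 112 x 12 mm, lying flat, a bystander; origin at the centre of its underside.

How it is judged:
By the outcome, as a careful person would: the job done as asked, in the order asked, and still so for the second after the job is handed in, with the robot touching nothing.
It also fails if it takes over 64 s, if anything falls off the work surface, if the arm or the gripper's body presses on something with over 40 N, if the wrist force passes 120 N, or if a joint passes its speed limit or range.

## Working session

There is one attempt and no reset: what is moved stays moved. The work goes in short steps, Python scripts to look and compute and a tool call to move; the robot and the scene stay as the last step left them, time stands still between calls to the robot, and variables do not carry over. Pictures are saved under pics/ and viewed, at most 10 in all, crops included, and the job is handed in when it is done.

Besides the shell and the picture viewer there is one more tool, called after "Call:" as name(argument=value, ...) on one line, values as JSON. play_rows: Moves the arm, as the interface text tells. Its arguments: {"type":"object","properties":{"targets":{"type":"string"},"force":{"type":"number"}},"required":["targets"]}

```bash
mkdir -p pics; ls; python3 - <<'E'
from rig import sense,capture
import cv2,pickle
print(sense())
for n in("scene","top"):
    c=capture(n); pickle.dump(c,open(n+".pkl","wb"))
    cv2.imwrite(f"pics/{n}0.png",c["color"][:,:,::-1])
    print({k:v for k,v in c.items() if k!="color"})
E
```

```text
pics
{'t': 0.0, 'qpos': array([-6.76541057e+01,  6.67474510e+00,  8.26388202e+01,  2.37617894e-04,
        9.07555234e+01, -2.16660708e+00]), 'joint_vel': array([-0.08657257, -0.02105267, -0.07388039, -0.05562826,  0.12352633,
        0.04492561]), 'joint_efforts': array([-1.85082048e-03, -7.21269751e+01, -6.22608018e+01,  7.78928236e-02,
        2.37519492e-02, -1.01695807e-04]), 'eef_pos': array([ 0.27995256, -0.61396676,  0.21786456]), 'ee_rot': array([-1.79930970e+02, -2.84935745e-03,  2.45125026e+01]), 'force': array([-1.17187679, -1.42164599, -0.61741188]), 'wrist_torque': array([-0.00477387, -0.06327413, -0.01594782]), 'gripper_force': 0.0, 'width': 0.09281946948939894}
{'fx': 431.79831031346, 'fy': 431.79831031346, 'cx': 319.35648200435855, 'cy': 199.27399678656454, 'k1': -0.059212789830101434, 'R': array([[-0.48639434, -0.87373525, -0.0026936 ],
       [-0.49534944,  0.27828997, -0.82291168],
       [ 0.71975654, -0.39892531, -0.56816293]]), 't': array([0.49814113, 0.2514798 , 0.78177754])}
{'fx': 443.8616022580598, 'fy': 443.8616022580598, 'cx': 327.71216301741975, 'cy': 203.27223526019404, 'k1': 0.019037760756919746, 'R': array([[-0.01069172, -0.99988992,  0.01028779],
       [-0.99924729,  0.01030004, -0.0374001 ],
       [ 0.03729001, -0.01067992, -0.99924741]]), 't': array([0.26024369, 0.51395688, 0.91765772])}
```

View pics/scene0.png

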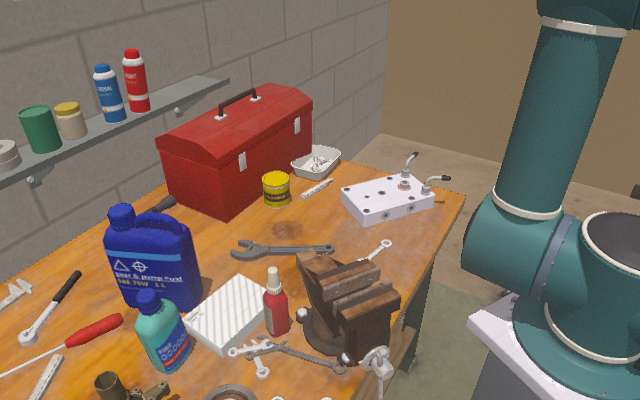

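View pics/top0.png

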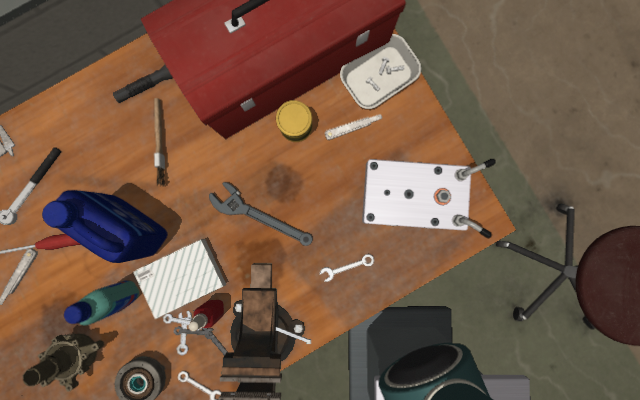

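The scene picture shows the wrench near (280,250), the block near (390,195) and the yellow tin at (276,188). In the top picture the wrench head is at (228,198), its eye at (306,239), and the plug at (443,197), with the block's +y to the left.

```bash
cat > h.py <<'E'
import numpy as np,cv2,pickle
from scipy.spatial.transform import Rotation as Ro
from rig import sense,capture,job_done
def ext(c,s=None):
    "camera->world R,pos"
    if "R" in c: return c["R"].T,-c["R"].T@c["t"]
    T=np.eye(4);T[:3,:3]=Ro.from_euler("xyz",s["ee_rot"],degrees=True).as_matrix();T[:3,3]=s["eef_pos"]
    M=T@np.array(c["hand_eye"]); return M[:3,:3],M[:3,3]
def ray(c,uv,s=None):
    d=(np.atleast_2d(uv)-[c["cx"],c["cy"]])/[c["fx"],c["fy"]]
    x=d.copy()
    for _ in range(20): x=d/(1+c["k1"]*(x**2).sum(1,keepdims=True))
    R,p=ext(c,s); return p,np.c_[x,np.ones(len(x))]@R.T
def plane(c,uv,z,s=None):
    p,d=ray(c,uv,s); return p+d*((z-p[2])/d[:,2])[:,None]
def proj(c,X,s=None):
    R,p=ext(c,s); q=(np.atleast_2d(X)-p)@R; x=q[:,:2]/q[:,2:]
    return x*(1+c["k1"]*(x**2).sum(1,keepdims=True))*[c["fx"],c["fy"]]+[c["cx"],c["cy"]]
def tri(views):
    A=np.zeros((3,3));b=np.zeros(3)
    L=[]
    for c,uv,s in views:
        p,d=ray(c,uv,s);d=d[0]/np.linalg.norm(d[0]);P=np.eye(3)-np.outer(d,d);A+=P;b+=P@p;L.append((p,d))
    X=np.linalg.solve(A,b); return X,[np.linalg.norm(np.cross(X-p,d)) for p,d in L]
def snap(n,name):
    s=sense();c=capture(n);pickle.dump((c,s),open(name+".pkl","wb"));cv2.imwrite(f"pics/{name}.png",c["color"][:,:,::-1]);return c,s
E
python3 - <<'E'
from h import *
t=pickle.load(open("top.pkl","rb"));sc=pickle.load(open("scene.pkl","rb"))
print(plane(t,[[228,198],[306,239]],.01),plane(t,[[443,197],[373,160],[470,166],[468,229],[365,223]],.05))
print("tin,span,feeler",plane(t,[[294,120],[347,267],[353,126]],.0))
print(tri([(t,[443,196],None),(sc,[405,184],None)]), tri([(t,[306,239],None),(sc,[329,251],None)]))
a=cv2.resize(t["color"][150:250,200:320],None,fx=5,fy=5,interpolation=cv2.INTER_CUBIC)
b=cv2.resize(t["color"][150:240,355:500],None,fx=5,fy=5,interpolation=cv2.INTER_CUBIC)
cv2.imwrite("pics/cr1.png",a[:,:,::-1]);cv2.imwrite("pics/cr2.png",b[:,:,::-1])
E
```

```text
[[0.52968467 0.46176866 0.01      ]
 [0.44289424 0.30068738 0.01      ]] [[ 0.52525863  0.02504891  0.05      ]
 [ 0.60079852  0.1637472   0.05      ]
 [ 0.58678945 -0.03019959  0.05      ]
 [ 0.46098775 -0.02338428  0.05      ]
 [ 0.47505402  0.18149315  0.05      ]]
tin,span,feeler [[0.69404775 0.32420391 0.        ]
 [0.38305164 0.21579222 0.        ]
 [0.68021941 0.19942221 0.        ]]
(array([0.52667967, 0.02218557, 0.04442665]), [np.float64(0.0015395515866963683), np.float64(0.0015395515866964084)]) (array([ 0.44185634,  0.30025339, -0.00173091]), [np.float64(0.0010413857763857343), np.float64(0.0010413857763857488)])
```

```bash
cat >> h.py <<'E'
def go(pos,yaw,roll=180,pitch=0,start=None):
    "print row for target pose; start=(pos,rpy) else measured"
    s=sense(); p0,r0=start or (s["eef_pos"],s["ee_rot"])
    R0=Ro.from_euler("xyz",r0,degrees=True);R1=Ro.from_euler("xyz",[roll,pitch,yaw],degrees=True)
    d=R0.inv().apply(np.array(pos)-p0);w=(R0.inv()*R1).as_rotvec()/(np.pi/2)
    print("row",np.round(d,4),np.round(w,4),"rows>=",max(np.linalg.norm(d)/.05,np.degrees(np.linalg.norm(w)*np.pi/2)/8.59))
E
python3 - <<'E'
from h import *
c,s=snap("wrist","w0"); print(np.round(c["hand_eye"],4),c["fx"],c["k1"],s["force"])
go([.50,.04,.30],20,start=([.28,-.614,.219],[180,0,24.51]))
E
```

```text
[[ 3.000e-04 -9.603e-01 -2.791e-01  7.720e-02]
 [ 1.000e+00  3.000e-04  3.000e-04  1.600e-03]
 [-3.000e-04 -2.791e-01  9.603e-01 -1.666e-01]
 [ 0.000e+00  0.000e+00  0.000e+00  1.000e+00]] 320.1706936341546 -0.034597013999666755 [0.37248608 0.60252963 0.43437299]
row [ 0.4715 -0.5038 -0.081 ] [ 0.     -0.      0.0501] rows>= 13.894991903560074
```

View pics/cr2.png

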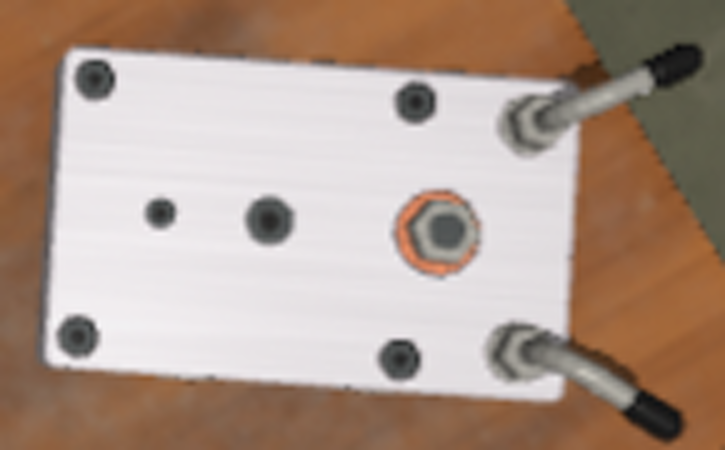

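Crop: plug hexagon centre at crop (443,230), i.e. top picture (443.6,196); the tubes stand right of it at (530,122) and (515,352), and the top toward +y is flush.

Call:
play_rows(targets="0.4715 -0.5038 -0.08 0 0 0.05 1;0.4715 -0.5038 -0.08 0 0 0.05 1;0.4715 -0.5038 -0.08 0 0 0.05 1;0.4715 -0.5038 -0.08 0 0 0.05 1;0.4715 -0.5038 -0.08 0 0 0.05 1;0.4715 -0.5038 -0.08 0 0 0.05 1;0.4715 -0.5038 -0.08 0 0 0.05 1;0.4715 -0.5038 -0.08 0 0 0.05 1;0.4715 -0.5038 -0.08 0 0 0.05 1;0.4715 -0.5038 -0.08 0 0 0.05 1")

```text
t: 1.15
eef_pos: [0.4384, -0.1415, 0.2766]
ee_rot: [180.0, -0.0, 20.0]
force: [1.1, -0.3, 0.3]
width: 0.0929
gripper_force: 0.0
```

```bash
python3 - <<'E'
from h import *
s=sense();print(s["t"],s["eef_pos"],s["ee_rot"],s["qpos"])
go([.525,.022,.17],0)
E
```

```text
1.15 [ 0.43839406 -0.14146833  0.27656348] [ 1.79980772e+02 -2.18043775e-02  1.99930746e+01] [-2.10578898e+01 -2.11277086e+01  1.02504829e+02 -1.82827687e-04
  9.85938092e+01  4.89490119e+01]
row [ 0.1372 -0.124   0.1066] [ 2.000e-04 -3.000e-04  2.221e-01] rows>= 4.269813083546171
```

Call:
play_rows(targets="0.137 -0.124 0.106 0 0 0.222 1;0.137 -0.124 0.106 0 0 0.222 1;0.137 -0.124 0.106 0 0 0.222 1;0.137 -0.124 0.106 0 0 0.222 1;0.137 -0.124 0.106 0 0 0.222 1;0.137 -0.124 0.106 0 0 0.222 1;0.137 -0.124 0.106 0 0 0.222 1")

```text
t: 1.85
eef_pos: [0.5245, 0.0199, 0.1702]
ee_rot: [180.0, 0.0, 0.1]
force: [0.2, 0.2, -0.1]
width: 0.0927
gripper_force: 0.0
```

```bash
python3 - <<'E'
from h import *
c,s=snap("wrist","w1");print(s["t"],s["eef_pos"],s["ee_rot"],proj(c,[[.525,.022,.0545]],s))
# grey-ish hex vs orange washer
hsv=cv2.cvtColor(c["color"],cv2.COLOR_RGB2HSV)
m=cv2.inRange(hsv,(5,90,120),(20,255,255));print(m.sum()/255)
cv2.imwrite("pics/w1b.png",cv2.resize(c["color"][90:290,190:450],None,fx=3,fy=3,interpolation=cv2.INTER_CUBIC)[:,:,::-1])
E
```

```text
1.85 [0.52450917 0.01991678 0.17022158] [1.79986538e+02 3.69395175e-02 8.37219003e-02] [[315.68200917 190.67560887]]
63783.0
```

View pics/w1b.png

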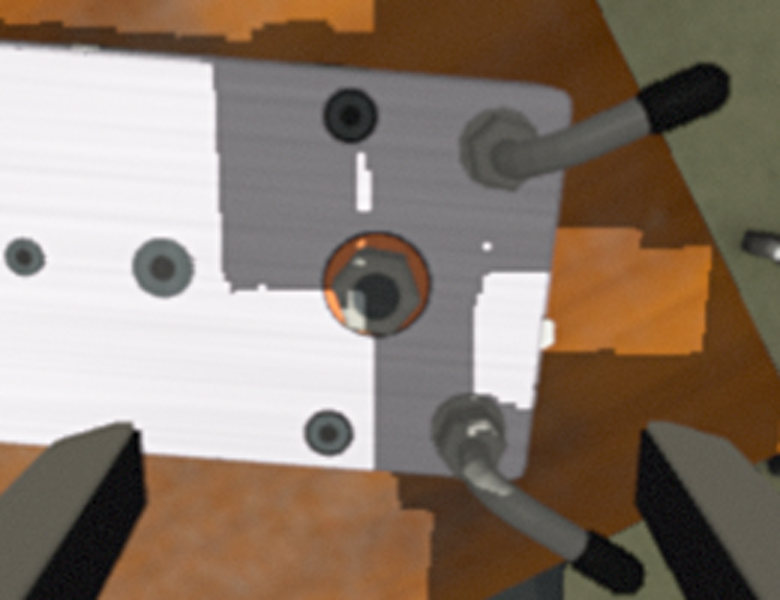

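The washer centre is at crop (377,283) and the hexagon top at about (378,294), in the gripper's shadow. I'll take a second place, with the camera straight above the plug.

Call:
play_rows(targets="-0.062 0 0.03 0 0 0 1;-0.062 0 0.03 0 0 0 1;-0.062 0 0.03 0 0 0 1")

```text
t: 2.2
eef_pos: [0.4609, 0.019, 0.1401]
ee_rot: [180.0, -0.0, -0.0]
force: [0.4, 0.1, 0.1]
width: 0.0932
gripper_force: 0.0
```

```bash
python3 - <<'E'
from h import *
c,s=snap("wrist","w2");print(s["t"],s["eef_pos"],s["ee_rot"])
u=proj(c,[[.526,.022,.0545]],s)[0].round().astype(int);print(u)
x,y=u[0]-35,u[1]-35;print("origin",x,y)
a=c["color"][y:y+70,x:x+70]
c1,s1=pickle.load(open("w1.pkl","rb"));b=c1["color"][150:220,280:350]
f=lambda q:cv2.resize(q,None,fx=5.7,fy=5.7,interpolation=cv2.INTER_CUBIC)
im=np.hstack([f(a),f(b)]);im=np.clip(255*(im/255.)**.6,0,255).astype(np.uint8)
cv2.imwrite("pics/w2b.png",im[:,:,::-1]);print(im.shape)
E
```

```text
2.2 [0.46091996 0.01899527 0.14014757] [ 1.79993861e+02 -1.99837965e-02 -4.70362525e-02]
[314 120]
origin 279 85
(399, 798, 3)
```

View pics/w2b.png

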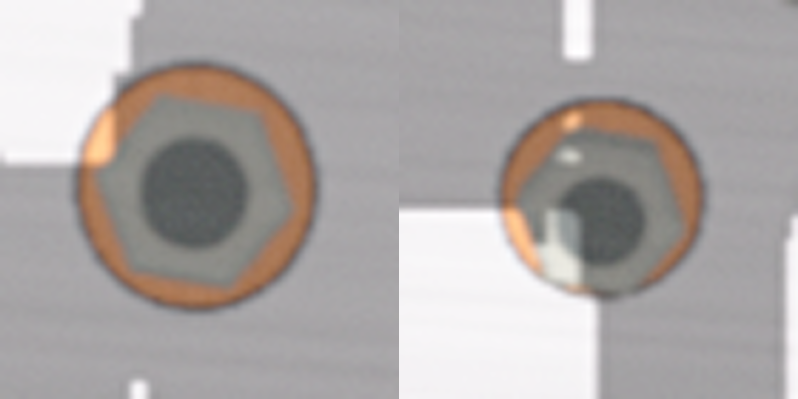

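Left (straight above): a clear hexagon with corners at about (158,93), (263,108), (292,208), (230,287), (132,270), (97,180), and the dark socket centred at (194,192); right (first place): socket centre at about (601,221).

```bash
python3 - <<'E'
from h import *
c2,s2=pickle.load(open("w2.pkl","rb"));c1,s1=pickle.load(open("w1.pkl","rb"))
def crop(c,x,y):return cv2.resize(c["color"][y:y+70,x:x+70],None,fx=10,fy=10,interpolation=cv2.INTER_CUBIC)
def back(p,x,y): return (np.array(p)+.5)/10-.5+[x,y]
def blob(m,near):
    n,l,st,ce=cv2.connectedComponentsWithStats(m);k=[i for i in range(1,n) if st[i,4]>800]
    i=min(k,key=lambda i:np.hypot(*(ce[i]-near)));return (l==i).astype(np.uint8)*255,ce[i],st[i,4]
P=[]
for c,x,y,near in((c2,279,85,(340,337)),(c1,280,150,(355,388))):
    g=crop(c,x,y);m,ce,A=blob(cv2.inRange(g.max(2),0,60),near)
    cn=max(cv2.findContours(m,0,1)[0],key=cv2.contourArea);e=cv2.fitEllipse(cn);print("socket",ce,A,e)
    P.append(back(e[0],x,y))
X,err=tri([(c2,P[0],s2),(c1,P[1],s1)]);print("socket tri",X,err)
t=pickle.load(open("top.pkl","rb"));print("top view cmp",proj(t,[X]))
g=crop(c2,279,85);hsv=cv2.cvtColor(g,cv2.COLOR_RGB2HSV)
m,_,A=blob(cv2.inRange(hsv,(0,0,0),(180,90,255)) & cv2.circle(np.zeros((700,700),np.uint8),(340,337),195,255,-1),(340,337))
cn=max(cv2.findContours(m,0,1)[0],key=cv2.contourArea)
w=plane(c2,back(cn[:,0],279,85),.0545,s2)[:,:2]
hull=cv2.convexHull(cn);ap=cv2.approxPolyDP(hull,20,True)[:,0];print(A,ap.tolist())
cc=plane(c2,back(ap,279,85),.0545,s2)[:,:2];M=cc.mean(0);print(M,np.degrees(np.arctan2(*(cc-M).T[::-1])),np.linalg.norm(cc-M,axis=1))
# block axes from holes/edges in top view
tr=plane(t,[[355+95/5,150+79/5],[355+78/5,150+335/5],[355+416/5,150+102/5],[355+400/5,150+357/5]],.04)[:,:2]
print("block",tr,[np.degrees(np.arctan2(*(tr[a]-tr[b])[::-1])) for a,b in((0,2),(1,3))])
print("plugtop top",plane(t,[[355+444/5-.4,150+230/5-.4]],.0545))
E
```

```text
socket [340.30528114 339.26925648] 26926 ((340.35784912109375, 339.27764892578125), (180.802978515625, 187.7614288330078), 0.765181303024292)
socket [363.54005288 384.89200264] 15130 ((362.1363525390625, 385.4788818359375), (129.39862060546875, 158.72227478027344), 156.9604034423828)
socket tri [0.52727077 0.02239466 0.05395756] [np.float64(0.00046756308327911396), np.float64(0.00046756308327912627)]
top view cmp [[444.85295513 195.87228801]]
83341 [[278, 169], [462, 218], [513, 368], [404, 503], [230, 473], [168, 304]]
[0.52719854 0.02268439] [  20.75507535  -45.18181743  -99.0571063  -159.17103003  138.80507613
   78.42758374] [0.01358161 0.01289878 0.01328253 0.01324285 0.01336801 0.01363525]
block [[0.5903458  0.16074732]
 [0.48692366 0.16909873]
 [0.5797088  0.0309704 ]
 [0.47671339 0.03946435]] [np.float64(85.31429933471279), np.float64(85.49656485386488)]
plugtop top [[0.52781402 0.02541877 0.0545    ]]
```

```bash
python3 - <<'E'
from h import *
t=pickle.load(open("top.pkl","rb"));sc=pickle.load(open("scene.pkl","rb"))
print("vise edge",plane(t,[[252,264],[271,264]],.1),plane(t,[[252,264],[271,264]],.15))
print(tri([(t,[252,264],None),(sc,[297,253],None)]),tri([(t,[271,264],None),(sc,[330,251],None)]))
go([.502,.41,.22],62)
E
```

```text
vise edge [[0.40137786 0.39820991 0.1       ]
 [0.40093653 0.36285202 0.1       ]] [[0.40622213 0.39020234 0.15      ]
 [0.40580727 0.35696547 0.15      ]]
(array([0.39782873, 0.40160226, 0.07072806]), [np.float64(0.0014726071606006735), np.float64(0.0014726071606005356)]) (array([0.38718546, 0.3510864 , 0.06430295]), [np.float64(0.018967822207522713), np.float64(0.018967822207522606)])
row [ 0.0395 -0.391  -0.0788] [ 0.0007 -0.0011 -0.6894] rows>= 8.015822584415906
```

Call:
play_rows(targets="0.0395 -0.391 -0.079 0 0 -0.689 1;0.0395 -0.391 -0.079 0 0 -0.689 1;0.0395 -0.391 -0.079 0 0 -0.689 1;0.0395 -0.391 -0.079 0 0 -0.689 1;0.0395 -0.391 -0.079 0 0 -0.689 1;0.0395 -0.391 -0.079 0 0 -0.689 1;0.0395 -0.391 -0.079 0 0 -0.689 1;0.0395 -0.391 -0.079 0 0 -0.689 1;0.0395 -0.391 -0.079 0 0 -0.689 1;0.0395 -0.391 -0.079 0 0 -0.689 1")

```text
t: 3.25
eef_pos: [0.5028, 0.4116, 0.2195]
ee_rot: [180.0, -0.0, 62.1]
force: [0.6, -0.1, -0.5]
width: 0.0933
gripper_force: 0.0
```

```bash
python3 - <<'E'
from h import *
c,s=snap("wrist","w3");print(s["t"],s["eef_pos"],s["ee_rot"],s["qpos"].round(1))
go([.485,.375,.18],152)
E
```

```text
3.25 [0.50281044 0.41162509 0.21951411] [ 1.79980190e+02 -1.44356976e-02  6.20626838e+01] [37.1  3.5 85.9 -0.  90.6 65. ]
row [-0.0397  0.0011  0.0395] [ 2.e-04  1.e-04 -1.e+00] rows>= 10.477180979901942
```

View pics/w3.png

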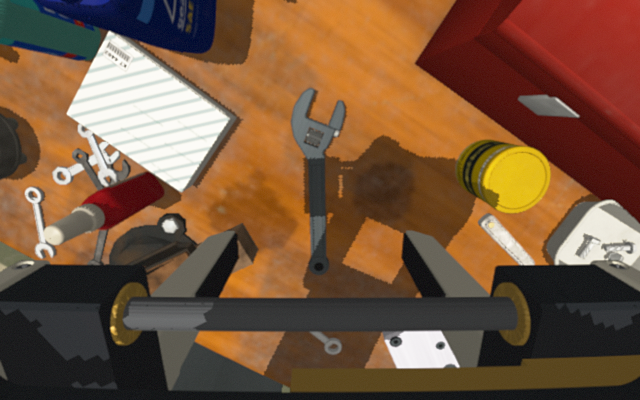

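Wrist picture: the wrench's eye is at (318,266), worm near (318,132), jaw tips at (305,92) and (340,103); mouth opens up and to the right, clear space round the handle.

Call:
play_rows(targets="0.015 0 0.03 0 0 -1 1;0.015 0 0.03 0 0 -1 1;0.015 0 0.03 0 0 -1 1;0.015 0 0.03 0 0 -1 1;0.015 0 0.03 0 0 -1 1;0.015 0 0.03 0 0 -1 1;0.015 0 0.03 0 0 -1 1;0.015 0 0.03 0 0 -1 1;0.015 0 0.03 0 0 -1 1;0.015 0 0.03 0 0 -1 1")

```text
t: 4.3
eef_pos: [0.5097, 0.4225, 0.1898]
ee_rot: [180.0, 0.0, 148.2]
force: [-0.5, 0.5, -0.2]
width: 0.0933
gripper_force: 0.0
```

Call:
play_rows(targets="0 -0.015 0 0 0 -1 1;0 -0.015 0 0 0 -1 1;0 -0.015 0 0 0 -1 1;0 -0.015 0 0 0 -1 1;0 -0.015 0 0 0 -1 1;0 -0.015 0 0 0 -1 1;0 -0.015 0 0 0 -1 1;0 -0.015 0 0 0 -1 1;0 -0.015 0 0 0 -1 1;0 -0.015 0 0 0 -1 1;0 -0.015 0 0 0 -1 1")

```text
validation failed for argument at $.ta...
```

```bash
python3 - <<'E'
from h import *
c,s=snap("wrist","w4");print(s["t"],s["eef_pos"],s["ee_rot"],s["qpos"].round(1))
c3,s3=pickle.load(open("w3.pkl","rb"))
a=cv2.resize(c3["color"][80:280,260:380],None,fx=3,fy=3,interpolation=cv2.INTER_CUBIC)
b=cv2.resize(c["color"][0:400,170:470],None,fx=1.5,fy=1.5,interpolation=cv2.INTER_CUBIC)
im=np.hstack([a[:,:350],b]);im=np.clip(255*(im/255.)**.6,0,255).astype(np.uint8);cv2.imwrite("pics/w4b.png",im[:,:,::-1])
E
```

```text
4.3 [0.50971405 0.42250057 0.18980484] [1.79964514e+02 2.35652379e-02 1.48205688e+02] [ 37.5   5.5  86.5  -0.   88.  -20.8]
```

View pics/w4b.png

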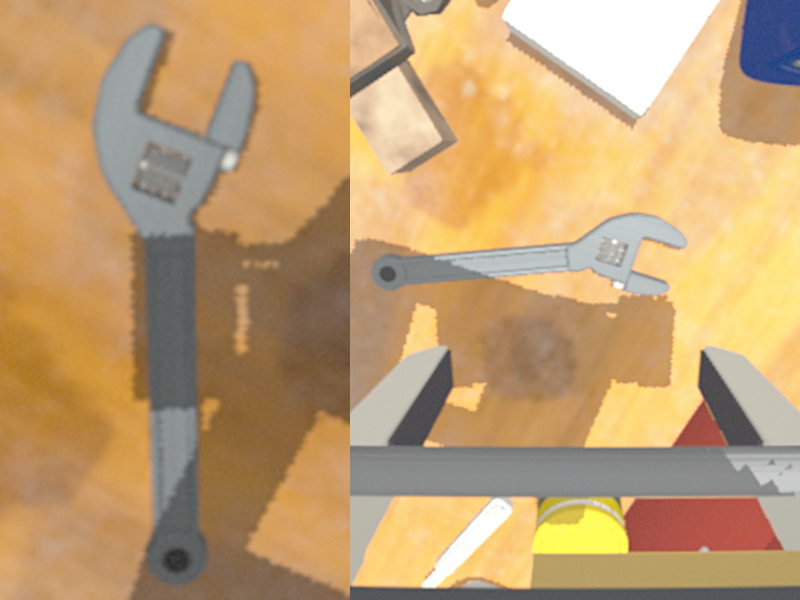

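The left crop (first place) shows the eye hole at (177,560) and worm at (163,172); the right one (second place, yaw 148) shows the eye hole at (386,272) and worm at (612,252).

```bash
python3 - <<'E'
from h import *
c3,s3=pickle.load(open("w3.pkl","rb"));c4,s4=pickle.load(open("w4.pkl","rb"))
E,ee=tri([(c3,[319,266.7],s3),(c4,[194,181.3],s4)]);W,we=tri([(c3,[314.3,137.3],s3),(c4,[344.7,168],s4)])
print("eye",E,ee,"worm",W,we)
for c,s,e,w in((c3,s3,[319,266.7],[314.3,137.3]),(c4,s4,[194,181.3],[344.7,168])):
    hsv=cv2.cvtColor(c["color"],cv2.COLOR_RGB2HSV);m=cv2.inRange(hsv,(0,0,0),(180,95,255))
    m=cv2.morphologyEx(m,cv2.MORPH_OPEN,np.ones((3,3)))
    n,l,st,ce=cv2.connectedComponentsWithStats(m)
    e=np.array(e);w=np.array(w);k=(e+.4*(w-e)).round().astype(int);i=l[k[1],k[0]];print("comp",i,st[i])
    ys,xs=np.nonzero(l==i);P=plane(c,np.c_[xs,ys],.0135,s)[:,:2]
    hd=(W-E)[:2];hd/=np.linalg.norm(hd)
    for _ in range(3):
        nd=np.array([-hd[1],hd[0]]);a=(P-E[:2])@hd;b=(P-E[:2])@nd
        o=(a>.025)&(a<.12)&(abs(b)<.02);bins=np.digitize(a[o],np.arange(.025,.12,.004))
        u=np.unique(bins);A=np.array([a[o][bins==j].mean() for j in u]);B=np.array([(b[o][bins==j].max()+b[o][bins==j].min())/2 for j in u])
        wd=np.median([np.ptp(b[o][bins==j]) for j in u])
        f=np.polyfit(A,B,1);hd=hd+nd*f[0];hd/=np.linalg.norm(hd)
    nd=np.array([-hd[1],hd[0]]);mid=E[:2]+nd*np.median(B)
    print("ang",np.degrees(np.arctan2(hd[1],hd[0])),"width",wd,"eyeline",mid,"origin",mid+hd*.089, "worm local",(W[:2]-mid)@hd-.089,(W[:2]-mid)@nd)
E
```

```text
eye [0.44127623 0.29610551 0.00743263] [np.float64(0.00048273365396175156), np.float64(0.0004827336539618459)] worm [0.51595315 0.44835042 0.01565447] [np.float64(0.00046861615947814097), np.float64(0.00046861615947835434)]
comp 6 [ 291   88   54  187 3882]
ang 63.34224861011089 width 0.01817547464551805 eyeline [0.44107562 0.29620622] origin [0.48100637 0.37574574] worm local 0.0805661997402849 0.0013428063856270045
comp 23 [ 184  142  211   55 4843]
ang 63.1353171328476 width 0.019545635133393843 eyeline [0.43997322 0.29676556] origin [0.48019098 0.37616034] worm local 0.0805594334210486 0.0007190259355271955
```

```bash
python3 - <<'E'
from h import *
go([.4973,.409,.06],-122)
E
```

```text
row [ 0.0037 -0.0181  0.1298] [ 1.000e-04  5.000e-04 -9.912e-01] rows>= 10.384815938325396
```

Call:
play_rows(targets="0.0037 -0.018 0.06 0 0 -0.991 0.6;0.0037 -0.018 0.06 0 0 -0.991 0.6;0.0037 -0.018 0.06 0 0 -0.991 0.6;0.0037 -0.018 0.06 0 0 -0.991 0.6;0.0037 -0.018 0.06 0 0 -0.991 0.6;0.0037 -0.018 0.06 0 0 -0.991 0.6;0.0037 -0.018 0.13 0 0 -0.991 0.6;0.0037 -0.018 0.13 0 0 -0.991 0.6;0.0037 -0.018 0.13 0 0 -0.991 0.6;0.0037 -0.018 0.13 0 0 -0.991 0.6")

```text
t: 5.35
eef_pos: [0.4966, 0.4094, 0.0587]
ee_rot: [180.0, -0.0, -126.0]
force: [-0.6, -0.1, 1.1]
width: 0.0558
gripper_force: 0.0
```

```bash
python3 - <<'E'
from h import *
c,s=snap("wrist","w5");print(s["t"],s["eef_pos"],s["ee_rot"],s["qpos"].round(1))
# eye hole in this view: predicted
E=[.4413,.2961,.0135];u=proj(c,[E],s)[0];print("eye pred",u)
hsv=cv2.cvtColor(c["color"],cv2.COLOR_RGB2HSV);m=cv2.inRange(hsv,(0,0,0),(180,95,255));
n,l,st,ce=cv2.connectedComponentsWithStats(cv2.morphologyEx(m,cv2.MORPH_OPEN,np.ones((3,3))))
k=u.round().astype(int);i=l[k[1],k[0]+8];print(i,st[i])
go([.4973,.409,.004],-116.8)
E
```

```text
5.35 [0.49663601 0.40935385 0.05870998] [ 1.79993386e+02 -4.83785204e-02 -1.26021810e+02] [  37.2    7.8   96.5   -0.    75.8 -106.7]
eye pred [285.69901388  25.15534797]
4 [    0     9   640   391 90258]
row [ 0.0002 -0.0007  0.0553] [-0.0001 -0.     -0.0958] rows>= 1.1059759925375792
```

Call:
play_rows(targets="0 -0.001 0.02 0 0 -0.096 0.6;0 -0.001 0.054 0 0 -0.096 0.6;0 -0.001 0.054 0 0 -0.096 0.6;0 -0.001 0.054 0 0 -0.096 0.6;0 -0.001 0.054 0 0 -0.096 0;0 -0.001 0.054 0 0 -0.096 0;0 -0.001 0.054 0 0 -0.096 0;0 -0.001 0.054 0 0 -0.096 0;0 -0.001 0.054 0 0 -0.096 0;0 -0.001 0.054 0 0 -0.096 0", force=45)

```text
t: 6.4
eef_pos: [0.4972, 0.4104, 0.0055]
ee_rot: [-180.0, 0.0, -117.4]
force: [-0.8, -1.0, 3.8]
width: 0.0194
gripper_force: 45.0
```

```bash
cat >> h.py <<'E'
PLUG=np.array([.5272,.0226])
def tcp_for(psi,hexin=(.0005,-.0025),g=.0363,plug=PLUG):
    "TCP xy so that the hex centre sits at hexin in the mouth frame; psi wrench yaw deg"
    r=lambda a:np.array([[np.cos(a),-np.sin(a)],[np.sin(a),np.cos(a)]])
    p=np.radians(psi);mouth=plug-r(p-np.radians(22.5))@np.array(hexin)
    return mouth-r(p)@np.array([.110-g,-.006])
E
python3 - <<'E'
from h import *
T=tcp_for(-78);print(T)
s=sense();p=s["eef_pos"].copy();p[2]=.14
go([.50,.25,.14],180+24-50);go([*T,.14],102,start=([.5,.25,.14],[180,0,154]))
E
```

```text
[0.52029505 0.09597299]
row [ 0.141  -0.0764 -0.1346] [0.000e+00 1.000e-04 9.841e-01] rows>= 10.31044635046471
row [-0.0858 -0.1295 -0.    ] [-0.     -0.      0.5778] rows>= 6.053550640279397
```

Call:
play_rows(targets="0 0 -0.05 0 0 0 0;0 0 -0.1 0 0 0 0;0.07 -0.038 -0.135 0 0 0.984 0;0.141 -0.076 -0.135 0 0 0.984 0;0.141 -0.076 -0.135 0 0 0.984 0;0.141 -0.076 -0.135 0 0 0.984 0;0.141 -0.076 -0.135 0 0 0.984 0;0.141 -0.076 -0.135 0 0 0.984 0;0.141 -0.076 -0.135 0 0 0.984 0;0.141 -0.076 -0.135 0 0 0.984 0")

```text
t: 7.4
eef_pos: [0.4993, 0.2499, 0.1395]
ee_rot: [-180.0, -0.1, 173.4]
force: [0.4, -0.3, -4.5]
width: 0.0201
gripper_force: 45.0
```

```bash
python3 - <<'E'
from h import *
s=sense();print(s["eef_pos"],s["ee_rot"],s["width"],s["force"],s["wrist_torque"])
go([*tcp_for(-78),.14],102)
E
```

```text
[0.49927186 0.24992955 0.1395494 ] [-1.79966230e+02 -5.92870369e-02  1.73446815e+02] 0.020101035540168153 [ 0.39452816 -0.34429418 -4.51043228] [ 0.09525166 -0.15554765 -0.04464354]
row [-0.0385 -0.1506 -0.0004] [-7.000e-04 -3.000e-04  7.939e-01] rows>= 8.317445992166043
```

Call:
play_rows(targets="-0.0385 -0.1506 0 0 0 0.794 0;-0.0385 -0.1506 0 0 0 0.794 0;-0.0385 -0.1506 0 0 0 0.794 0;-0.0385 -0.1506 0 0 0 0.794 0;-0.0385 -0.1506 0 0 0 0.794 0;-0.0385 -0.1506 0 0 0 0.794 0;-0.0385 -0.1506 0 0 0 0.794 0;-0.0385 -0.1506 0 0 0 0.794 0;-0.0385 -0.1506 0 0 0 0.794 0;-0.0385 -0.1506 0 0 0 0.794 0")

```text
t: 8.4
eef_pos: [0.5214, 0.0963, 0.1397]
ee_rot: [-179.9, -0.0, 102.3]
force: [-0.1, 0.3, -4.9]
width: 0.0196
gripper_force: 45.0
```

```bash
python3 - <<'E'
from h import *
c,s=snap("wrist","w6");print(s["t"],s["eef_pos"],s["ee_rot"],s["qpos"].round(1))
t,_=snap("top","t6");sc,_=snap("scene","s6")
f=lambda q,k:cv2.resize(q,None,fx=k,fy=k,interpolation=cv2.INTER_CUBIC)
a=f(t["color"][150:250,350:510],2.5);b=f(sc["color"][125:225,320:480],2.5)
im=np.vstack([np.hstack([a,b]),f(c["color"],1.25)[150:,:][:350]]);print(im.shape)
im=np.clip(255*(im/255.)**.6,0,255).astype(np.uint8)
cv2.imwrite("pics/c6.png",im[:,:,::-1])
E
```

```text
8.4 [0.521353   0.09625722 0.13968277] [-1.79944428e+02 -5.35202992e-03  1.02312843e+02] [  7.7  -9.8 106.    0.   83.8  -4.6]
(600, 800, 3)
```

View pics/c6.png

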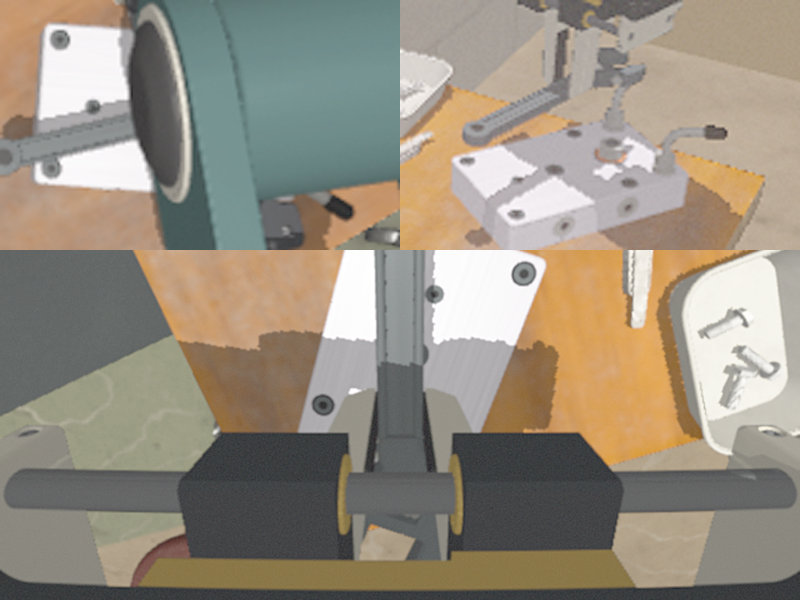

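Top crop: eye at (8,157) and handle lying back to +y; scene crop: eye at (478,132), the head over the plug but hidden behind the finger; the wrist picture shows only the handle.

```bash
python3 - <<'E'
from h import *
t,_=pickle.load(open("t6.pkl","rb"));sc,_=pickle.load(open("s6.pkl","rb"));_,s=pickle.load(open("w6.pkl","rb"))
hd=-Ro.from_euler("xyz",s["ee_rot"],degrees=True).as_matrix()[:,0]
ut=np.array([353.2-.3,212.8-.3]);us=np.array([511.2-.3,177.8-.3])
for c,u in((t,ut),(sc,us)):
    w=slice(int(u[1])-9,int(u[1])+10);v=slice(int(u[0])-9,int(u[0])+10)
    g=cv2.resize(c["color"][w,v],None,fx=8,fy=8,interpolation=cv2.INTER_CUBIC).max(2).astype(float)
    yy,xx=np.mgrid[:g.shape[0],:g.shape[1]];o=(np.hypot(xx-76,yy-76)<36);th=np.percentile(g[o],15);k=o&(g<th)
    print("dark",(xx[k].mean()+.5)/8-.5+v.start,(yy[k].mean()+.5)/8-.5+w.start,u)
E,e=tri([(t,ut,None),(sc,us,None)]);print(E,e)
for z in(.1475,.140):
  for q in (plane(t,[ut],z)[0],plane(sc,[us],z)[0]):
    d=q-s["eef_pos"];print(z,"g",-(d@hd)-.089,"lat",d[:2]@[-hd[1],hd[0]])
E
```

```text
dark 352.2361577181208 212.32927852348993 [352.9 212.5]
dark 510.57041139240505 177.97863924050634 [510.9 177.5]
[0.35855609 0.12627463 0.22840898] [np.float64(0.16261409120138426), np.float64(0.16261409120138418)]
0.1475 g 0.02964956860255344 lat -0.0014383012575142073
0.1475 g -0.2295855166769134 lat -0.24861245804410737
0.14 g 0.029130704984413877 lat -0.0014291927824714654
0.14 g -0.24237477554013626 lat -0.24373787003295797
```

```bash
python3 - <<'E'
from h import *
t,_=pickle.load(open("t6.pkl","rb"));sc,_=pickle.load(open("s6.pkl","rb"));c,s=pickle.load(open("w6.pkl","rb"))
hd=-Ro.from_euler("xyz",s["ee_rot"],degrees=True).as_matrix()[:,0]
for ut,us in(([352.9,212.5],[350.9,177.5]),([352.2,212.3],[350.9,177.5])):
    E,e=tri([(t,ut,None),(sc,us,None)]);d=E-s["eef_pos"];print(E,e,"g",-(d@hd)-.089,"lat",d[:2]@[-hd[1],hd[0]])
E36=s["eef_pos"]-hd*(.089+.0363)+[0,0,.008]
print("pred g=36",proj(t,[E36]),proj(sc,[E36]),proj(c,[E36],s))
f=lambda q:cv2.resize(q,None,fx=12,fy=12,interpolation=cv2.INTER_CUBIC)
# plug, fixed references seen by scene+top for bias, earlier pictures
t0=pickle.load(open("top.pkl","rb"));s0=pickle.load(open("scene.pkl","rb"))
print("plug proj",proj(t0,[[*PLUG,.0545]]),proj(s0,[[*PLUG,.0545]]),"seen ~443.4,195.6")
im=np.hstack([f(t["color"][195:230,337:370]),f(sc["color"][160:195,335:368])]);cv2.imwrite("pics/c6b.png",im[:,:,::-1])
E
```

```text
[0.49511512 0.21182824 0.13896562] [np.float64(0.0006269837184178781), np.float64(0.000626983718417886)] g 0.029507781157675522 lat -0.0009888953470021042
[0.49515011 0.21255873 0.13915716] [np.float64(2.4089936311769196e-07), np.float64(2.4089936316550146e-07)] g 0.030214019316565213 lat -0.0007989348117862609
pred g=36 [[349.06768367 212.54586111]] [[348.86628262 175.06487757]] [[319.8874383  -13.12714844]]
plug proj [[444.8252597  195.89416559]] [[404.57312929 180.74639286]] seen ~443.4,195.6
```

View pics/c6b.png

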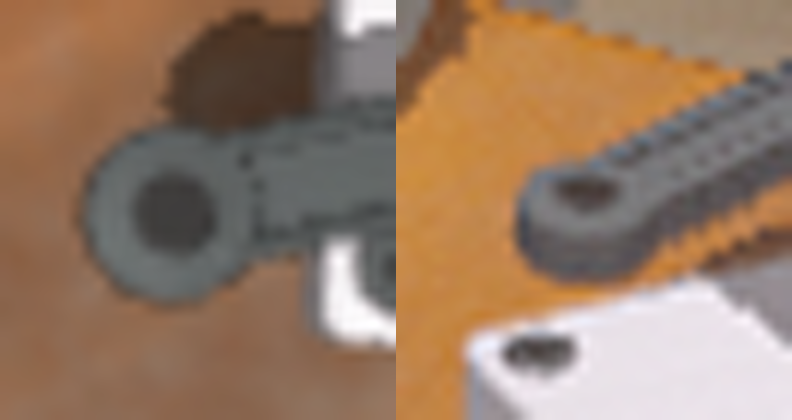

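Top crop: eye hole at (175,213) → (351.1,212.3); scene crop: hole at (191,193) → (350.4,175.6). I'll lower to just above the plug and measure again from both cameras, relative to the plug in the same views.

```bash
python3 - <<'E'
from h import *
print(tcp_for(-78,(.003,-.0025),.0335))
go([*tcp_for(-78,(.003,-.0025),.0335),.067],102)
E
```

```text
[0.52016849 0.10116994]
row [ 0.0051 -0.0002  0.073 ] [-0.0003 -0.      0.005 ] rows>= 1.4625954103353136
```

Call:
play_rows(targets="0.005 0 0.04 0 0 0.004 0;0.005 0 0.073 0 0 0.004 0;0.005 0 0.073 0 0 0.004 0;0.005 0 0.073 0 0 0.004 0")

```text
t: 8.95
eef_pos: [0.5207, 0.1012, 0.0679]
ee_rot: [-180.0, -0.0, 102.0]
force: [1.3, 0.9, -3.9]
width: 0.0193
gripper_force: 45.0
```

```bash
cat >> h.py <<'E'
def dark(c,u,r=12,rad=5,k=8,q=45):
    "sub-pixel centroid of dark blob near u"
    x0,y0=int(u[0])-r,int(u[1])-r
    g=cv2.resize(c["color"][y0:y0+2*r+1,x0:x0+2*r+1],None,fx=k,fy=k,interpolation=cv2.INTER_CUBIC).max(2).astype(float)
    yy,xx=np.mgrid[:g.shape[0],:g.shape[1]];cx,cy=((np.array(u)-[x0,y0]+.5)*k-.5)
    for _ in range(6):
        o=np.hypot(xx-cx,yy-cy)<rad*k;lo,hi=np.percentile(g[o],[3,80]);m=o&(g<lo+.45*(hi-lo));cx,cy=xx[m].mean(),yy[m].mean()
    return np.array([(cx+.5)/k-.5+x0,(cy+.5)/k-.5+y0]),m.sum()/k/k,(lo,hi)
E
python3 - <<'E'
from h import *
s=sense();print(s["t"],s["eef_pos"],s["ee_rot"],s["force"])
t,_=snap("top","t7");sc,_=snap("scene","s7")
t0=pickle.load(open("top.pkl","rb"));s0=pickle.load(open("scene.pkl","rb"))
hd=-Ro.from_euler("xyz",s["ee_rot"],degrees=True).as_matrix()[:,0]
E=s["eef_pos"]-hd*(.089+.0335)+[0,0,.008];P=np.array([*PLUG,.054])
V=[]
for n,c0,c,r in(("top",t0,t,4.5),("scene",s0,sc,4)):
    pp,pe=proj(c0,[P])[0],proj(c,[E])[0];dp,de=dark(c0,pp,rad=r),dark(c,pe,rad=r);V.append((dp[0],de[0]))
    print(n,"plug pred",pp,dp,"eye pred",pe,de)
    print("  rel eye-plug error xy",(plane(c,[de[0]],E[2])-plane(c0,[dp[0]],P[2]))[0]-(E-P))
a=tri([(t0,V[0][0],None),(s0,V[1][0],None)]);b=tri([(t,V[0][1],None),(sc,V[1][1],None)]);print(a,b)
d=b[0]-a[0]-(E-P);print("rel err",d,"along hd",d@hd,"lat",d[:2]@[-hd[1],hd[0]])
E
```

```text
8.95 [0.52065146 0.10115677 0.06792887] [-1.79970307e+02 -5.39732319e-04  1.02036948e+02] [ 1.31929324  0.93675762 -3.87063797]
top plug pred [444.75623022 195.90776258] (array([444.00748487, 195.67625919]), np.float64(36.140625), (np.float64(81.0), np.float64(143.0))) eye pred [345.714017   212.92745772] (array([346.03581933, 212.87132353]), np.float64(27.890625), (np.float64(63.0), np.float64(101.0)))
  rel eye-plug error xy [-3.73924504e-04 -2.10201451e-03  6.93889390e-18]
scene plug pred [404.55232293 180.90905796] (array([404.06426272, 184.28536941]), np.float64(25.484375), (np.float64(115.0), np.float64(178.0))) eye pred [346.82145907 201.51983968] (array([347.17646144, 201.93283582]), np.float64(12.5625), (np.float64(77.0), np.float64(128.0)))
  rel eye-plug error xy [ 1.04897772e-02 -1.11696258e-02 -1.04083409e-16]
(array([0.52846   , 0.02121067, 0.04246839]), [np.float64(0.0003363256898051037), np.float64(0.0003363256898051892)]) (array([0.49513673, 0.22011423, 0.07444376]), [np.float64(0.00017525364374001198), np.float64(0.0001752536437400015)])
rel err [-0.00122828  0.00054016  0.01004534] along hd -0.000784527601993759 lat -0.0010886289531618983
```

Call:
play_rows(targets="0 -0.001 0.003 0 0 0 0;0 -0.001 0.008 0 0 0 0;0 -0.001 0.012 0 0 0 0;0 -0.001 0.012 0 0 0 0")

```text
t: 9.45
eef_pos: [0.5193, 0.1009, 0.0546]
ee_rot: [-180.0, -0.0, 102.0]
force: [0.4, 0.7, -4.5]
width: 0.0195
gripper_force: 45.0
```

Call:
play_rows(targets="0 0 0.004 0 0 0 0;0 0 0.008 0 0 0 0;0 0 0.009 0 0 0 0;0 0 0.009 0 0 0 0")

```text
t: 9.85
eef_pos: [0.5195, 0.1009, 0.046]
ee_rot: [-180.0, -0.0, 102.0]
force: [-0.4, 0.5, -4.2]
width: 0.0192
gripper_force: 45.0
```

Call:
play_rows(targets="0 0 0.001 0 0 0 0;0 0 0.001 0 0 0 0")

```text
t: 10.05
eef_pos: [0.5198, 0.101, 0.0455]
ee_rot: [180.0, -0.0, 102.0]
force: [-0.1, -0.5, -2.9]
width: 0.0192
gripper_force: 45.0
```

Call:
play_rows(targets="0 0 0 0 0 0 0.4;0 0 0 0 0 0 0.4;0 0 0 0 0 0 0.4;0 0 0 0 0 0 0.4;0 0 -0.04 0 0 0 0.4;0 0 -0.08 0 0 0 0.4;0 0 -0.08 0 0 0 0")

```text
t: 10.75
eef_pos: [0.5217, 0.1013, 0.1309]
ee_rot: [179.6, 0.0, 102.0]
force: [0.7, 0.2, 0.4]
width: 0.0327
gripper_force: 0.0
```

```bash
python3 - <<'E'
from h import *
s=sense();print(s["t"],s["eef_pos"],s["ee_rot"],s["width"],s["force"])
T=np.array([.5195,.1009]);g=.0325
r=lambda a:np.array([[np.cos(a),-np.sin(a)],[np.sin(a),np.cos(a)]])
p=np.radians(-78);m=T+r(p)@[.11-g,-.006];a=np.radians(-100.5);w=m+r(a)@[-.034,-.005]
print("mouth",m,"hexin",r(-a)@(PLUG-m),"worm",w,"rubdir",r(a)@[1,0])
go([*(w-r(a)@[.010,0]),.075],169.5)
E
```

```text
10.75 [0.52172241 0.10128825 0.13091075] [1.79569911e+02 2.66340111e-02 1.01995891e+02] 0.032669068016039075 [0.6815033  0.15638175 0.38434401]
mouth [0.52974427 0.02384609] hexin [ 0.00168888 -0.00227458] worm [0.531024   0.05818794] rubdir [-0.18223553 -0.98325491]
row [-0.0348  0.0035  0.056 ] [ 0.004   0.0031 -0.75  ] rows>= 7.858582243544417
```

Call:
play_rows(targets="-0.035 0.0035 0 0 0 -0.75 0;-0.035 0.0035 0 0 0 -0.75 0;-0.035 0.0035 0 0 0 -0.75 0;-0.035 0.0035 0 0 0 -0.75 0;-0.035 0.0035 0 0 0 -0.75 0;-0.035 0.0035 0 0 0 -0.75 0;-0.035 0.0035 0.05 0 0 -0.75 0;-0.035 0.0035 0.06 0 0 -0.75 0;-0.035 0.0035 0.06 0 0 -0.75 0")

```text
t: 11.65
eef_pos: [0.5291, 0.0673, 0.0628]
ee_rot: [-179.9, -0.2, 169.6]
force: [-0.2, -0.6, 0.4]
width: 0.0008
gripper_force: 0.0
```

```bash
python3 - <<'E'
from h import *
s=sense();print(s["t"],s["eef_pos"],s["ee_rot"],s["width"],s["force"])
go([.531+.0018,.0582+.0098,.064],169.5)
E
```

```text
11.65 [0.52909818 0.06734293 0.06280499] [-179.94678221   -0.20317706  169.62005243] 0.0007924148891456536 [-0.15979905 -0.63596478  0.35271171]
row [-0.0035  0.0013 -0.0012] [-0.0006 -0.0023  0.0013] rows>= 0.07890057503105408
```

Call:
play_rows(targets="-0.0035 0.001 0.003 0 0 0 0;-0.0035 0.001 0.003 0 0 0 0;-0.0035 0.001 0.0045 0 0 0 0;-0.0035 0.001 0.0045 0 0 0 0", force=20)

```text
t: 12.05
eef_pos: [0.5342, 0.0678, 0.0612]
ee_rot: [180.0, 0.0, 169.4]
force: [0.2, 0.3, -0.0]
width: 0.0005
gripper_force: 0.0
```

Call:
play_rows(targets="0 0 0.001 0 0 0 0;0 0 0.002 0 0 0 0;0 0 0.002 0 0 0 0")

```text
t: 12.35
eef_pos: [0.5339, 0.0678, 0.0586]
ee_rot: [-180.0, -0.0, 169.5]
force: [0.4, 0.4, -0.5]
width: 0.0007
gripper_force: 0.0
```

Call:
play_rows(targets="0 0 0.001 0 0 0 0;0 0 0.001 0 0 0 0")

```text
t: 12.55
eef_pos: [0.534, 0.0678, 0.0578]
ee_rot: [180.0, 0.0, 169.5]
force: [-0.8, -0.6, 0.3]
width: 0.0006
gripper_force: 0.4
```

Call:
play_rows(targets="0 0 0.0005 0 0 0 0;0 0 0.0005 0 0 0 0")

```text
t: 12.75
eef_pos: [0.5341, 0.0678, 0.0574]
ee_rot: [180.0, 0.0, 169.5]
force: [0.3, -0.3, 2.8]
width: 0.0003
gripper_force: 1.4
```

Call:
play_rows(targets="0 0 0.0005 0 0 0 0;0 0 0.0005 0 0 0 0")

```text
t: 12.95
eef_pos: [0.5342, 0.0679, 0.0572]
ee_rot: [180.0, 0.0, 169.5]
force: [-2.1, 0.4, 6.7]
width: 0.0005
gripper_force: 2.8
```

Call:
play_rows(targets="0 -0.002 0.0002 0 0 0 0;0 -0.004 0.0002 0 0 0 0;0 -0.006 0.0002 0 0 0 0;0 -0.008 0.0002 0 0 0 0;0 -0.01 0.0002 0 0 0 0")

```text
t: 13.45
eef_pos: [0.5329, 0.0589, 0.0583]
ee_rot: [179.9, 0.1, 169.5]
force: [-5.3, 6.5, 19.3]
width: 0.0006
gripper_force: 9.7
```

Call:
play_rows(targets="0 -0.002 0 0 0 0 0;0 -0.004 0 0 0 0 0;0 -0.006 0 0 0 0 0;0 -0.008 0 0 0 0 0;0 -0.01 0 0 0 0 0")

```text
t: 13.95
eef_pos: [0.5309, 0.0486, 0.058]
ee_rot: [179.9, 0.1, 169.5]
force: [-3.5, 1.5, 10.6]
width: 0.0006
gripper_force: 5.0
```

Call:
play_rows(targets="0 0 -0.006 0 0 0 0;0 0.018 -0.006 0 0 0 0;0 0.018 -0.001 0 0 0 0;0 0.018 -0.001 0 0 0 0;0 0.015 -0.001 0 0 0 0;0 0.012 -0.001 0 0 0 0;0 0.009 -0.001 0 0 0 0")

```text
t: 14.65
eef_pos: [0.532, 0.057, 0.0585]
ee_rot: [179.9, 0.0, 169.5]
force: [-2.9, 5.2, 10.7]
width: 0.001
gripper_force: 5.3
```

Call:
play_rows(targets="0 -0.003 0 0 0 0 0;0 -0.006 0 0 0 0 0;0 -0.009 0 0 0 0 0")

```text
t: 14.95
eef_pos: [0.5304, 0.0478, 0.0581]
ee_rot: [180.0, 0.0, 169.5]
force: [0.5, 0.3, 0.9]
width: 0.0008
gripper_force: 0.4
```

Call:
play_rows(targets="0 0 -0.006 0 0 0 0;0 0.018 -0.006 0 0 0 0;0 0.018 0.0003 0 0 0 0;0 0.018 0.0003 0 0 0 0;0 0.015 0.0002 0 0 0 0;0 0.012 0 0 0 0 0;0 0.009 0 0 0 0 0;0 0.006 0 0 0 0 0;0 0.003 0.0002 0 0 0 0;0 0 0.0004 0 0 0 0")

```text
t: 15.95
eef_pos: [0.5304, 0.0479, 0.058]
ee_rot: [180.0, 0.0, 169.5]
force: [-0.6, 0.1, 2.7]
width: 0.0003
gripper_force: 1.2
```

Call:
play_rows(targets="0 0 -0.006 0 0 0 0;0 0.018 -0.006 0 0 0 0;0 0.018 0.0003 0 0 0 0;0 0.018 0 0 0 0 0;0 0.015 -0.0002 0 0 0 0;0 0.012 -0.0004 0 0 0 0;0 0.009 -0.0004 0 0 0 0;0 0.006 -0.0004 0 0 0 0;0 0.003 -0.0002 0 0 0 0;0 0 0 0 0 0 0")

```text
t: 16.95
eef_pos: [0.5306, 0.048, 0.058]
ee_rot: [179.9, 0.1, 169.5]
force: [-0.5, 1.1, 3.8]
width: 0.0006
gripper_force: 1.6
```

Call:
play_rows(targets="0 0 -0.03 0 0 0 0;0 0.03 -0.07 0 0 0 0;0 0.05 -0.09 0 0 0 0;0 0.05 -0.09 0 0 0 0")

```text
t: 17.35
eef_pos: [0.5405, 0.0984, 0.1499]
ee_rot: [179.9, 0.2, 169.6]
force: [-0.0, 0.2, -0.2]
width: 0.0007
gripper_force: 0.0
```

```bash
python3 - <<'E'
from h import *
c,s=snap("wrist","w8");print(s["t"],s["eef_pos"],s["ee_rot"],proj(c,[[*PLUG,.0545],[.531,.058,.058]],s))
E
```

```text
17.35 [0.54045399 0.09836284 0.14992896] [179.93754364   0.19253132 169.57810091] [[231.68947956 197.02596788]
 [272.4034847  195.18597637]]
```

Call:
play_rows(targets="0 -0.032 0.05 0 0 0 0;0 -0.032 0.084 0 0 0 0;0 -0.032 0.0905 0 0 0 0;0 -0.032 0.09 0 0 0 0;0 -0.035 0.0898 0 0 0 0;0 -0.038 0.0896 0 0 0 0;0 -0.041 0.0896 0 0 0 0;0 -0.044 0.0896 0 0 0 0")

```text
t: 18.2
eef_pos: [0.5317, 0.0541, 0.0583]
ee_rot: [179.9, 0.1, 169.5]
force: [-2.4, 11.3, 20.0]
width: 0.0004
gripper_force: 10.1
```

Call:
play_rows(targets="0 -0.003 0.0003 0 0 0 0;0 -0.006 0.0005 0 0 0 0;0 -0.006 -0.006 0 0 0 0;0 0.012 -0.006 0 0 0 0;0 0.012 0.0007 0 0 0 0;0 0.012 0.0005 0 0 0 0;0 0.009 0.0002 0 0 0 0;0 0.006 0 0 0 0 0;0 0.003 0 0 0 0 0;0 0 0 0 0 0 0")

```text
t: 19.2
eef_pos: [0.5315, 0.0544, 0.0583]
ee_rot: [179.9, 0.0, 169.5]
force: [-3.2, 12.1, 19.8]
width: 0.0002
gripper_force: 9.9
```

Call:
play_rows(targets="0 -0.003 0.0003 0 0 0 0;0 -0.006 0.0005 0 0 0 0;0 -0.006 -0.006 0 0 0 0;0 0.012 -0.006 0 0 0 0;0 0.012 0.0007 0 0 0 0;0 0.012 0.0005 0 0 0 0;0 0.009 0.0002 0 0 0 0;0 0.006 0 0 0 0 0;0 0.003 0 0 0 0 0;0 0 0 0 0 0 0")

```text
t: 20.2
eef_pos: [0.5315, 0.0545, 0.0583]
ee_rot: [179.9, 0.0, 169.5]
force: [-4.1, 12.2, 19.9]
width: 0.0004
gripper_force: 9.7
```

Call:
play_rows(targets="0 -0.003 0.0003 0 0 0 0;0 -0.006 0.0005 0 0 0 0;0 0 -0.03 0 0 0 0;0 0.03 -0.07 0 0 0 0;0 0.044 -0.09 0 0 0 0;0 0.044 -0.09 0 0 0 0")

```text
t: 20.8
eef_pos: [0.5403, 0.0979, 0.1495]
ee_rot: [180.0, 0.2, 169.6]
force: [0.5, 1.3, 0.4]
width: -0.0002
gripper_force: 0.0
```

```bash
python3 - <<'E'
from h import *
c,s=snap("wrist","w9");print(s["t"],s["eef_pos"],s["ee_rot"],proj(c,[[*PLUG,.0545],[.531,.058,.058]],s))
c8,_=pickle.load(open("w8.pkl","rb"))
f=lambda q:cv2.resize(q,None,fx=4.4,fy=4.4,interpolation=cv2.INTER_CUBIC)
im=np.hstack([f(c8["color"][135:265,200:290]),f(c["color"][135:265,200:290])]);im=np.clip(255*(im/255.)**.6,0,255).astype(np.uint8);print(im.shape)
cv2.imwrite("pics/c9.png",im[:,:,::-1])
E
```

```text
20.8 [0.54026089 0.09789164 0.14953295] [1.79960737e+02 1.56042492e-01 1.69578704e+02] [[232.21712907 197.3331579 ]
 [272.9845402  195.49833769]]
(572, 792, 3)
```

View pics/c9.png

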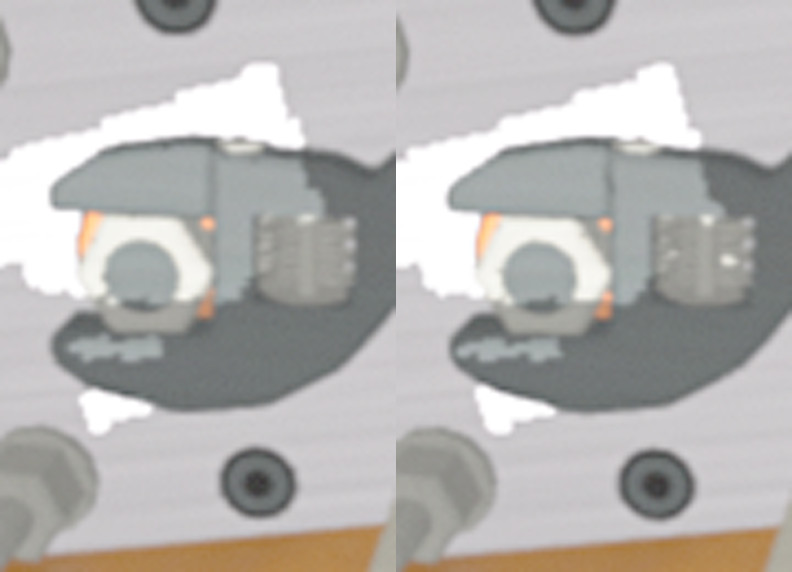

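Both crops show the upper (movable) jaw flush on the hexagon's flat, and the fixed jaw on the opposite flat. The jaw position is the same before and after the last three rubs, so it is snug and the finger was slipping. Next is the swing.

```bash
cat >> h.py <<'E'
def arc(psi,rad=.140,off=.006):
    p=np.radians(psi);return PLUG+np.array([[np.cos(p),-np.sin(p)],[np.sin(p),np.cos(p)]])@[-rad,off]
E
python3 - <<'E'
from h import *
print(arc(-78)); go([*arc(-78),.11],102)
st=([*arc(-78),.046],[180,0,102])
for k in range(1,11): go([*arc(-78-3*k),.046],102-3*k,start=st)
E
```

```text
[0.50396125 0.16078813]
row [0.0465 0.0562 0.0373] [0.000e+00 3.000e-04 7.507e-01] rows>= 7.865059684914202
row [-0.0005  0.0073  0.    ] [ 0.     -0.      0.0333] rows>= 0.3492433061699651
row [-0.0014  0.0146  0.    ] [ 0.     -0.      0.0667] rows>= 0.6984866123399304
row [-0.0027  0.0218  0.    ] [ 0.  -0.   0.1] rows>= 1.0477299185098958
row [-0.0043  0.029   0.    ] [-0.     -0.      0.1333] rows>= 1.3969732246798603
row [-0.0063  0.036   0.    ] [ 0.     -0.      0.1667] rows>= 1.746216530849826
row [-0.0087  0.043   0.    ] [ 0.  -0.   0.2] rows>= 2.095459837019791
row [-0.0114  0.0498  0.    ] [ 0.     -0.      0.2333] rows>= 2.444703143189755
row [-0.0145  0.0564  0.    ] [ 0.     -0.      0.2667] rows>= 2.7939464493597215
row [-0.018   0.0629  0.    ] [ 0.  -0.   0.3] rows>= 3.143189755529686
row [-0.0218  0.0692  0.    ] [ 0.     -0.      0.3333] rows>= 3.4924330616996504
```

Call:
play_rows(targets="0.0465 0.056 0 0 0 0.75 0.5;0.0465 0.056 0 0 0 0.75 0.5;0.0465 0.056 0 0 0 0.75 0.5;0.0465 0.056 0 0 0 0.75 0.5;0.0465 0.056 0 0 0 0.75 0.5;0.0465 0.056 0 0 0 0.75 0.5;0.0465 0.056 0.037 0 0 0.75 0.5;0.0465 0.056 0.037 0 0 0.75 0.5;0.0465 0.056 0.037 0 0 0.75 0.5;0.0465 0.056 0.037 0 0 0.75 0.5")

```text
t: 21.85
eef_pos: [0.5037, 0.1601, 0.1097]
ee_rot: [-179.9, 0.0, 102.2]
force: [-1.0, 0.0, 1.4]
width: 0.0464
gripper_force: 0.0
```

```bash
python3 - <<'E'
from h import *
s=sense();print(s["t"],s["eef_pos"],s["ee_rot"],s["width"])
go([*arc(-78),.046],102)
E
```

```text
21.85 [0.50366429 0.1600735  0.10967956] [-1.79928889e+02  1.39357550e-02  1.02215750e+02] 0.04638107738075949
row [0.0007 0.0005 0.0637] [-0.0008  0.0002  0.0024] rows>= 1.2736851607163602
```

Call:
play_rows(targets="0.0005 0.0005 0.04 0 0 0.002 0.5;0.0005 0.0005 0.063 0 0 0.002 0.5;0.0005 0.0005 0.063 0 0 0.002 0.3;0.0005 0.0005 0.063 0 0 0.002 0.3;0.0005 0.0005 0.063 0 0 0.002 0.3")

```text
t: 22.35
eef_pos: [0.5052, 0.1615, 0.0493]
ee_rot: [179.9, -0.0, 101.9]
force: [1.9, 0.3, -0.1]
width: 0.0298
gripper_force: 0.6
```

Call:
play_rows(targets="-0.0005 0.0073 0 0 0 0.033 0.3;-0.0014 0.0146 0 0 0 0.067 0.3;-0.0027 0.0218 0 0 0 0.1 0.3;-0.0043 0.029 0 0 0 0.133 0.3")

```text
t: 22.75
eef_pos: [0.5341, 0.1633, 0.0492]
ee_rot: [179.9, -0.0, 89.8]
force: [-4.3, -0.7, 2.8]
width: 0.0281
gripper_force: 2.3
```

Call:
play_rows(targets="-0.0005 0.0073 0.001 0 0 0.033 0.3;-0.0014 0.0146 0.002 0 0 0.067 0.3;-0.0027 0.0218 0.0025 0 0 0.1 0.3;-0.0043 0.029 0.0025 0 0 0.133 0.3;-0.0063 0.036 0.0025 0 0 0.167 0.3;-0.0087 0.043 0.0025 0 0 0.2 0.3;-0.0114 0.0498 0.0025 0 0 0.233 0.3;-0.0145 0.0564 0.0025 0 0 0.267 0.3")

```text
t: 23.55
eef_pos: [0.5904, 0.1485, 0.0467]
ee_rot: [180.0, -0.0, 65.8]
force: [-4.9, -0.2, 1.5]
width: 0.0281
gripper_force: 2.2
```

Call:
play_rows(targets="-0.0005 0.0073 0 0 0 0.033 0.3;-0.0014 0.0146 0 0 0 0.067 0.3;-0.0027 0.0218 0 0 0 0.1 0.3")

```text
t: 23.85
eef_pos: [0.6092, 0.1371, 0.0467]
ee_rot: [180.0, -0.0, 56.7]
force: [-4.8, 0.7, 1.9]
width: 0.028
gripper_force: 2.1
```

```bash
python3 - <<'E'
from h import *
s=sense();psi=s["ee_rot"][2]-180;R=Ro.from_euler("xyz",s["ee_rot"],degrees=True)
print(s["t"],s["eef_pos"],psi,"arc dev in tool axes",R.inv().apply([*(arc(psi)-s["eef_pos"][:2]),0]),"force tool",R.inv().apply(s["force"]))
E
```

```text
23.85 [0.60915375 0.13710232 0.04667455] -123.25071801335102 arc dev in tool axes [-6.91461352e-04  2.45824733e-04 -3.64277124e-07] force tool [-2.01088812 -4.41432325 -1.92636302]
```

Call:
play_rows(targets="-0.0003 0.0049 0 0 0 0.022 0.3;-0.0008 0.0097 0 0 0 0.044 0.3;-0.0014 0.0146 0 0 0 0.067 0.3")

```text
t: 24.15
eef_pos: [0.6205, 0.1281, 0.0459]
ee_rot: [180.0, -0.1, 50.7]
force: [-3.4, 1.9, 3.8]
width: 0.0277
gripper_force: 2.5
```

Call:
play_rows(targets="-0.0003 0.0049 0 0 0 0.022 0.3;-0.0003 0.0049 0 0 0 0.022 0.3")

```text
t: 24.35
eef_pos: [0.6244, 0.1244, 0.0456]
ee_rot: [180.0, -0.0, 48.7]
force: [-0.7, 0.3, 0.9]
width: 0.0279
gripper_force: 0.2
```

Call:
play_rows(targets="-0.0003 0.0049 0 0 0 0.022 0.3;-0.0003 0.0049 0 0 0 0.022 0.3")

```text
t: 24.55
eef_pos: [0.6276, 0.1211, 0.0453]
ee_rot: [180.0, -0.0, 46.8]
force: [0.1, 1.4, 0.9]
width: 0.0282
gripper_force: 0.5
```

Call:
play_rows(targets="-0.0002 0.0036 0 0 0 0.016 0.3;-0.0005 0.0073 0 0 0 0.033 0.3;-0.0009 0.0109 0 0 0 0.05 0.3")

```text
t: 24.85
eef_pos: [0.6347, 0.113, 0.0451]
ee_rot: [-180.0, -0.0, 42.2]
force: [-5.3, 4.4, 4.4]
width: 0.0279
gripper_force: 3.5
```

```bash
python3 - <<'E'
from h import *
s=sense();psi=s["ee_rot"][2]-180;R=Ro.from_euler("xyz",s["ee_rot"],degrees=True)
print(s["t"],s["eef_pos"],psi,"arc dev",R.inv().apply([*(arc(psi)-s["eef_pos"][:2]),0]),"force tool",R.inv().apply(s["force"]),s["gripper_force"])
c,_=snap("wrist","w10")
hsv=cv2.cvtColor(c["color"],cv2.COLOR_RGB2HSV)
# handle pixels in camera top rows: predicted handle edge pixels
for x in(.03,.06,.075):
    P=s["eef_pos"]+R.apply([[x,-.010,0],[x,0,0],[x,.010,0]]);P[:,2]=.0535;u=proj(c,P,s);print(x,u.round(0).tolist());
    r=int(u[1][1])
    if 0<=r<400: print(c["color"][r,260:380:4].max(1).tolist())
E
```

```text
24.85 [0.63470469 0.11304334 0.04514671] -137.79076156235328 arc dev [-3.91778258e-04  7.65095001e-04 -2.63320541e-07] force tool [-0.92818752 -6.84502599 -4.37638599] 3.5141902416944504
0.03 [[298.0, 197.0], [317.0, 197.0], [336.0, 197.0]]
[91, 92, 93, 94, 96, 96, 152, 190, 137, 51, 47, 54, 50, 52, 53, 55, 49, 51, 102, 102, 104, 103, 105, 102, 105, 103, 101, 103, 103, 103]
0.06 [[297.0, 138.0], [317.0, 138.0], [337.0, 138.0]]
[190, 188, 190, 192, 192, 189, 142, 125, 123, 125, 81, 69, 72, 70, 69, 85, 110, 110, 105, 88, 103, 105, 105, 106, 106, 106, 106, 105, 105, 106]
0.075 [[296.0, 107.0], [317.0, 107.0], [338.0, 107.0]]
[192, 190, 194, 194, 193, 196, 207, 235, 250, 244, 250, 249, 241, 238, 242, 246, 250, 250, 249, 247, 222, 186, 211, 210, 211, 211, 210, 211, 212, 210]
```

Call:
play_rows(targets="-0.0001 0.0018 0 0 0 0.008 0.3;-0.0001 0.0018 0 0 0 0.008 0.3")

```text
t: 25.1
eef_pos: [0.6358, 0.1117, 0.0451]
ee_rot: [-180.0, -0.0, 41.5]
force: [-4.5, 5.1, 4.7]
width: 0.0283
gripper_force: 3.1
```

Call:
play_rows(targets="-0.0001 0.0018 0 0 0 0.008 0.3;-0.0001 0.0018 0 0 0 0.008 0.3")

```text
t: 25.3
eef_pos: [0.6369, 0.1104, 0.0451]
ee_rot: [-180.0, -0.0, 40.8]
force: [-4.4, 4.5, 4.0]
width: 0.0281
gripper_force: 3.5
```

Call:
play_rows(targets="-0.0002 0.0036 0 0 0 0.016 0.3;-0.0005 0.0073 0 0 0 0.033 0.3;-0.0005 0.0073 0 0 0 0.033 0.3")

```text
t: 25.6
eef_pos: [0.6415, 0.1043, 0.045]
ee_rot: [-180.0, -0.0, 37.8]
force: [-2.4, 4.9, 1.7]
width: 0.0279
gripper_force: 2.5
```

```bash
python3 - <<'E'
from h import *
s=sense();psi=s["ee_rot"][2]-180;R=Ro.from_euler("xyz",s["ee_rot"],degrees=True)
print(s["t"],s["eef_pos"],psi,"arc dev",R.inv().apply([*(arc(psi)-s["eef_pos"][:2]),0]),"force tool",R.inv().apply(s["force"]),s["gripper_force"],s["wrist_torque"])
t,_=snap("top","t11");sc,_=snap("scene","s11")
# eye predicted for handle angle candidates, in the scene and top views
for a in(-125,-130,-135,-140,-145):
    P=[*arc(a,.199,.006),.0535];print(a,P,proj(t,[P])[0].round(1),proj(sc,[P])[0].round(1))
for c,n in((t,"top"),(sc,"scene")):
    hsv=cv2.cvtColor(c["color"],cv2.COLOR_RGB2HSV)
    print(n)
    for a in np.arange(-122,-152,-2.):
        # grey (unsaturated, dark) share on a 5-px patch at eye ring
        Q=[[*arc(a,.192+.0,.006),.0535],[*arc(a,.183,.006),.0535],[*arc(a,.172,.006),.0535]]
        u=proj(c,Q).round().astype(int);print(a,[tuple(int(v) for v in hsv[y,x]) for x,y in u])
E
```

```text
25.6 [0.6414528  0.10432768 0.04498555] -142.2136912083294 arc dev [-3.70193391e-04  5.84728117e-04 -3.59109026e-07] force tool [ 1.05123498 -5.34858792 -1.66007895] 2.4784085154533386 [0.86715199 0.41579627 0.02780483]
-125 [np.float64(0.6462566230995921), np.float64(0.18216979819540308), 0.0535] [363.7 137.2] [328.6 175.9]
-130 [np.float64(0.6597110009863352), np.float64(0.1711861185225574), 0.0535] [369.1 130.4] [329.6 172.5]
-135 [np.float64(0.6721568901432422), np.float64(0.1590716087690037), 0.0535] [375.  124.2] [331.2 169.3]
-140 [np.float64(0.6834995698387958), np.float64(0.1459184676689075), 0.0535] [381.5 118.5] [333.2 166.3]
-145 [np.float64(0.6936527154316157), np.float64(0.1318267985681242), 0.0535] [388.5 113.4] [335.7 163.4]
top
-122.0 [(100, 12, 64), (110, 13, 61), (110, 12, 66)]
-124.0 [(7, 34, 68), (150, 3, 75), (100, 12, 64)]
-126.0 [(10, 35, 66), (120, 8, 64), (110, 12, 64)]
-128.0 [(12, 150, 160), (110, 12, 65), (120, 8, 64)]
-130.0 [(12, 150, 175), (12, 155, 174), (110, 12, 64)]
-132.0 [(13, 157, 179), (12, 154, 176), (120, 13, 59)]
-134.0 [(13, 157, 180), (13,
[... 538 characters left out ...]
5)]
-126.0 [(16, 171, 203), (11, 129, 130), (13, 143, 121)]
-128.0 [(13, 143, 121), (14, 144, 133), (12, 138, 129)]
-130.0 [(9, 74, 100), (10, 77, 106), (12, 82, 100)]
-132.0 [(9, 19, 95), (170, 23, 98), (11, 32, 88)]
-134.0 [(174, 14, 94), (167, 24, 97), (0, 14, 88)]
-136.0 [(128, 8, 122), (174, 12, 107), (0, 24, 85)]
-138.0 [(0, 10, 105), (4, 21, 84), (176, 22, 81)]
-140.0 [(171, 23, 79), (155, 19, 79), (150, 10, 80)]
-142.0 [(6, 37, 96), (14, 157, 197), (13, 143, 169)]
-144.0 [(12, 145, 142), (15, 165, 202), (15, 164, 201)]
-146.0 [(11, 136, 114), (15, 163, 199), (16, 159, 199)]
-148.0 [(12, 140, 135), (15, 161, 196), (15, 153, 201)]
-150.0 [(12, 152, 148), (16, 174, 198), (16, 165, 199)]
```

Call:
play_rows(targets="-0.0002 0.0036 0 0 0 0.016 0.3;-0.0005 0.0073 0 0 0 0.033 0.3;-0.0005 0.0073 0 0 0 0.033 0.3")

```text
t: 26.0
eef_pos: [0.6456, 0.0982, 0.0449]
ee_rot: [-180.0, -0.0, 34.8]
force: [0.5, 4.4, 0.2]
width: 0.0284
gripper_force: 1.7
```

Call:
play_rows(targets="-0.0002 0.0036 0 0 0 0.016 0.3;-0.0005 0.0073 0 0 0 0.033 0.3;-0.0005 0.0073 0 0 0 0.033 0.3")

```text
t: 26.3
eef_pos: [0.6494, 0.0919, 0.0449]
ee_rot: [-180.0, -0.0, 31.9]
force: [0.4, 4.1, -0.6]
width: 0.0279
gripper_force: 1.5
```

Call:
play_rows(targets="-0.0002 0.0036 0 0 0 0.016 0.3;-0.0002 0.0036 0 0 0 0.016 0.3")

```text
t: 26.5
eef_pos: [0.651, 0.0888, 0.0449]
ee_rot: [-180.0, -0.0, 30.5]
force: [-0.2, 3.7, 1.2]
width: 0.0281
gripper_force: 1.7
```

Call:
play_rows(targets="-0.0002 0.0036 0 0 0 0.016 0.3;-0.0002 0.0036 0 0 0 0.016 0.3")

```text
t: 26.7
eef_pos: [0.6526, 0.0856, 0.0449]
ee_rot: [180.0, -0.0, 29.1]
force: [0.8, 4.4, -0.4]
width: 0.028
gripper_force: 1.6
```

```bash
python3 - <<'E'
from h import *
c,s=snap("wrist","w12");psi=s["ee_rot"][2]-180;R=Ro.from_euler("xyz",s["ee_rot"],degrees=True)
print(s["t"],s["eef_pos"],psi,"force tool",R.inv().apply(s["force"]),s["gripper_force"])
for x in(.02,.035,.05,.06):
    ys=np.arange(-.024,.025,.002);P=s["eef_pos"]+R.apply(np.c_[np.full(len(ys),x),ys,0*ys]);P[:,2]=.0535;u=proj(c,P,s).round().astype(int)
    ok=[(0<=b<400) for a,b in u];print(x,[int(c["color"][b,a].max()) if o else -1 for (a,b),o in zip(u,ok)])
sc,_=snap("scene","s12");hsv=cv2.cvtColor(sc["color"],cv2.COLOR_RGB2HSV)
for a in np.arange(-126,-158,-1.5):
    u=proj(sc,[[*arc(a,q,.006),.0535] for q in(.196,.188,.178,.168)]).round().astype(int);print(a,[(int(hsv[y,x][1]),int(hsv[y,x][2])) for x,y in u])
E
```

```text
26.7 [0.65259504 0.08559001 0.04492767] -150.92595416130865 force tool [ 2.79987465 -3.44928838  0.44146476] 1.6156727448105812
0.02 [98, 99, 98, 105, 185, 184, 64, 48, 51, 48, 48, 49, 50, 50, 46, 48, 93, 95, 93, 94, 94, 95, 93, 94, 95]
0.035 [101, 98, 100, 149, 192, 194, 56, 51, 48, 53, 52, 52, 50, 50, 48, 50, 100, 97, 101, 102, 100, 99, 99, 101, 100]
0.05 [98, 100, 155, 186, 191, 105, 116, 83, 49, 51, 48, 49, 47, 49, 50, 45, 85, 98, 98, 99, 99, 100, 98, 99, 99]
0.06 [191, 194, 192, 194, 149, 121, 119, 120, 74, 71, 22, 20, 24, 37, 53, 49, 51, 101, 101, 101, 100, 99, 100, 101, 103]
-126.0 [(163, 208), (169, 207), (136, 124), (130, 126)]
-127.5 [(157, 162), (169, 207), (131, 125), (131, 128)]
-129.0 [(142, 124), (168, 205), (137, 125), (126, 125)]
-130.5 [(137, 123), (168, 207), (136, 126), (137, 125)]
-132.0 [(143, 121), (168, 209), (130, 129), (138, 126)]
-133.5 [(142, 120), (154, 149), (137, 127), (137, 128)]
-135.0 [(142, 120), (140, 122), (134, 131), (130, 126)]
-136.5 [(144, 124), (144, 129), (134, 131), (130, 126)]
-138.0 [(137, 117), (116, 114), (146, 124), (75, 102)]
-139.5 [(136, 118), (19, 96), (38, 101), (37, 97)]
-141.0 [(37, 90), (17, 92), (16, 97), (18, 86)]
-142.5 [(12, 83), (19, 94), (22, 94), (12, 85)]
-144.0 [(2, 118), (13, 96), (22, 94), (32, 89)]
-145.5 [(7, 110), (9, 119), (24, 84), (32, 89)]
-147.0 [(18, 98), (24, 86), (15, 85), (13, 79)]
-148.5 [(52, 64), (37, 76), (16, 81), (15, 85)]
-150.0 [(21, 72), (13, 77), (15, 86), (15, 85)]
-151.5 [(182, 191), (154, 166), (172, 199), (166, 167)]
-153.0 [(181, 186), (61, 146), (160, 175), (145, 174)]
-154.5 [(47, 135), (65, 149), (73, 147), (18, 159)]
-156.0 [(33, 132), (29, 130), (37, 130), (24, 149)]
-157.5 [(33, 133), (37, 130), (35, 130), (31, 150)]
```

Call:
play_rows(targets="0 -0.004 0 0 0 0 0.5;0 -0.004 0 0 0 0 0.5;0 -0.004 -0.04 0 0 0 0.5;0 -0.004 -0.09 0 0 0 0.5;0 -0.004 -0.09 0 0 0 0.5")

```text
t: 27.3
eef_pos: [0.653, 0.0893, 0.1427]
ee_rot: [179.8, -0.5, 29.1]
force: [0.9, 1.1, 0.2]
width: 0.046
gripper_force: 0.0
```

```bash
python3 - <<'E'
from h import *
s=sense();print(s["t"],s["eef_pos"],s["ee_rot"],s["force"])
go([.462,.021,.14],0)
E
```

```text
27.3 [0.65300474 0.08930279 0.14269769] [179.75689816  -0.49202522  29.11060325] [0.94724185 1.09023504 0.23781219]
row [-0.2001 -0.0333  0.0008] [ 0.0013 -0.006   0.3234] rows>= 4.057356833059622
```

Call:
play_rows(targets="-0.2 -0.0333 0 0 -0.005 0.323 0.5;-0.2 -0.0333 0 0 -0.005 0.323 0.5;-0.2 -0.0333 0 0 -0.005 0.323 0.5;-0.2 -0.0333 0 0 -0.005 0.323 0.5;-0.2 -0.0333 0 0 -0.005 0.323 0.5;-0.2 -0.0333 0 0 -0.005 0.323 0.5;-0.2 -0.0333 0 0 -0.005 0.323 0.5")

```text
t: 28.0
eef_pos: [0.4604, 0.0211, 0.1353]
ee_rot: [179.9, 0.4, 0.1]
force: [0.2, 0.3, 0.3]
width: 0.0464
gripper_force: 0.0
```

```bash
python3 - <<'E'
from h import *
c,s=snap("wrist","w13");print(s["t"],s["eef_pos"],s["ee_rot"])
u=proj(c,[[*PLUG,.054]],s)[0];print(u,dark(c,u,r=14,rad=6))
g=c["color"];hsv=cv2.cvtColor(g,cv2.COLOR_RGB2HSV)
# polar brightness about the plug axis on the hex-top plane
print("polar rows r=8..20mm, cols world angle 0..350 step 10")
for r in(.008,.0105,.0125,.0135,.0155,.0185):
    th=np.radians(np.arange(0,360,10));X=np.c_[PLUG[0]+r*np.cos(th),PLUG[1]+r*np.sin(th),np.full(36,.0545)];v=proj(c,X,s).round().astype(int)
    print(r*1e3,[int(g[y,x].max()) for x,y in v])
E
```

```text
28.0 [0.46041598 0.02112992 0.13529103] [1.79879007e+02 3.88827540e-01 6.20320699e-02]
[315.55920906 117.39130054] (array([318.91456568, 120.44173729]), np.float64(36.875), (np.float64(46.0), np.float64(51.0)))
polar rows r=8..20mm, cols world angle 0..350 step 10
8.0 [92, 78, 88, 88, 84, 93, 89, 72, 83, 83, 82, 75, 92, 90, 86, 91, 91, 86, 85, 88, 94, 94, 93, 90, 93, 94, 91, 86, 86, 93, 94, 92, 88, 90, 92, 77]
10.5 [94, 92, 96, 98, 94, 93, 90, 95, 95, 94, 96, 90, 93, 94, 96, 95, 92, 91, 84, 93, 95, 96, 91, 86, 87, 90, 93, 92, 92, 90, 88, 91, 91, 93, 96, 92]
12.5 [127, 122, 100, 99, 106, 117, 119, 99, 87, 82, 59, 58, 95, 103, 89, 89, 111, 122, 125, 120, 88, 100, 108, 121, 129, 109, 73, 73, 53, 81, 114, 112, 89, 88, 118, 138]
13.5 [134, 116, 109, 126, 130, 133, 134, 104, 66, 61, 44, 44, 52, 113, 117, 119, 131, 132, 133, 130, 111, 111, 129, 129, 131, 123, 58, 47, 47, 44, 78, 125, 114, 123, 135, 137]
15.5 [46, 45, 40, 70, 123, 132, 105, 45, 49, 47, 50, 49, 46, 42, 94, 80, 69, 76, 74, 76, 76, 75, 84, 81, 77, 43, 49, 51, 51, 50, 52, 55, 114, 126, 112, 45]
18.5 [54, 51, 52, 53, 46, 58, 48, 57, 90, 87, 50, 51, 48, 50, 44, 123, 126, 127, 128, 124, 124, 129, 129, 96, 49, 52, 50, 51, 51, 52, 52, 53, 49, 43, 47, 53]
```

The polar brightness shows the hexagon has turned 55° (corner at 24° mod 60, so it is solid). The wrench's jaws are now about 15° past the flats, which means I overdrove it and the jaw gave. I'll bring the handle back into line and snug it again with the worm.

```bash
python3 - <<'E'
from h import *
# refined hex angle from w13: hex mask (mid grey) corner fit at r=12.7
c,s=pickle.load(open("w13.pkl","rb"));g=cv2.GaussianBlur(c["color"],(0,0),.6).max(2).astype(np.float32);hsv=cv2.cvtColor(c["color"],cv2.COLOR_RGB2HSV)
th=np.radians(np.arange(0,360,1.))
def samp(a,r):
    v=proj(c,np.c_[PLUG[0]+r*np.cos(th),PLUG[1]+r*np.sin(th),np.full(360,.0545)],s).astype(np.float32)
    return cv2.remap(a,v[:,0].reshape(1,-1),v[:,1].reshape(1,-1),1)[0]
for r in(.0120,.0125,.013):
    h=samp(g,r);sat=samp(hsv[:,:,1].astype(np.float32),r);m=(sat<60)&(h>75)
    z=(m*np.exp(6j*th)).sum();print(r,"hex corner mod60",np.degrees(np.angle(z))/6, m.sum())
for r in(.0135,.0145):
    d=samp(g,r)<62
    z=(d*np.exp(2j*th)).sum() if r<.014 else 0;print("jaw normal mod180",np.degrees(np.angle(z))/2)
go([*arc(-148.5),.10],31.5)
st=([*arc(-148.5),.046],[180,0,31.5])
for a in(-146,-143,-140,-137,-134.5,-133): go([*arc(a),.046],a+180,start=st)
E
```

```text
0.012 hex corner mod60 24.721916490103215 166
0.0125 hex corner mod60 24.201730634885262 81
0.013 hex corner mod60 23.66084852139571 18
jaw normal mod180 -80.63458096219017
jaw normal mod180 0.0
row [ 0.1896 -0.0693  0.0335] [-1.000e-04  5.000e-03 -3.493e-01] rows>= 4.091288088142615
row [ 0.0001 -0.0061 -0.    ] [-0.      0.     -0.0278] rows>= 0.2910360884749711
row [-0.0001 -0.0134 -0.    ] [-0.      0.     -0.0611] rows>= 0.6402793946449357
row [-0.0007 -0.0208 -0.    ] [ 0.      0.     -0.0944] rows>= 0.989522700814901
row [-0.0016 -0.028  -0.    ] [ 0.      0.     -0.1278] rows>= 1.338766006984867
row [-0.0027 -0.034  -0.    ] [ 0.      0.     -0.1556] rows>= 1.6298020954598373
row [-0.0035 -0.0376 -0.    ] [ 0.      0.     -0.1722] rows>= 1.8044237485448196
```

Call:
play_rows(targets="0.19 -0.069 0 0 0.005 -0.35 0.5;0.19 -0.069 0 0 0.005 -0.35 0.5;0.19 -0.069 0 0 0.005 -0.35 0.5;0.19 -0.069 0 0 0.005 -0.35 0.5;0.19 -0.069 0 0 0.005 -0.35 0.5;0.19 -0.069 0 0 0.005 -0.35 0.5;0.19 -0.069 0.03 0 0.005 -0.35 0.5;0.19 -0.069 0.03 0 0.005 -0.35 0.5")

```text
t: 28.85
eef_pos: [0.6473, 0.0898, 0.1001]
ee_rot: [-179.9, 0.2, 31.5]
force: [-0.5, -0.3, 0.1]
width: 0.0463
gripper_force: 0.0
```

```bash
python3 - <<'E'
from h import *
s=sense();print(s["t"],s["eef_pos"],s["ee_rot"],s["force"])
go([*arc(-148.5),.046],31.5)
E
```

```text
28.85 [0.64733946 0.08975543 0.10012726] [-179.87811072    0.24591573   31.48316559] [-0.49968898 -0.30076306  0.0718807 ]
row [0.0027 0.0006 0.0541] [-0.0014  0.0027 -0.0002] rows>= 1.0837206857858113
```

Call:
play_rows(targets="0.002 0.0005 0.04 0 0 0 0.5;0.002 0.0005 0.053 0 0 0 0.5;0.002 0.0005 0.053 0 0 0 0.28;0.002 0.0005 0.053 0 0 0 0.28;0.002 0.0005 0.053 0 0 0 0.28")

```text
t: 29.35
eef_pos: [0.652, 0.0907, 0.0526]
ee_rot: [180.0, -0.1, 31.5]
force: [0.1, 0.1, 0.9]
width: 0.0283
gripper_force: 0.0
```

Call:
play_rows(targets="0 -0.003 0 0 0 -0.014 0.28;0 -0.0061 0 0 0 -0.028 0.28;0 -0.01 0 0 0 -0.045 0.28;-0.0001 -0.0134 0 0 0 -0.061 0.28;-0.0004 -0.017 0 0 0 -0.078 0.28;-0.0007 -0.0208 0 0 0 -0.094 0.28;-0.0011 -0.0245 0 0 0 -0.111 0.28;-0.0016 -0.028 0 0 0 -0.128 0.28;-0.0027 -0.034 0 0 0 -0.156 0.28;-0.0035 -0.037 0 0 0 -0.17 0.28")

```text
t: 30.35
eef_pos: [0.6284, 0.1209, 0.0502]
ee_rot: [-180.0, 0.0, 47.0]
force: [1.1, -0.6, 0.3]
width: 0.0261
gripper_force: 0.6
```

Call:
play_rows(targets="0 0 0.002 0 0 0 0.28;0 0 0.004 0 0 0 0.28;0 0 0.004 0 0 0 0.28;0 0 0.004 0 0 0 0;0 0 0.004 0 0 0 0;0 0 0.004 0 0 0 0;0 0 0.004 0 0 0 0", force=5)

```text
t: 31.05
eef_pos: [0.629, 0.1203, 0.0464]
ee_rot: [-180.0, -0.0, 46.8]
force: [0.3, -1.0, -1.5]
width: 0.02
gripper_force: 5.0
```

```bash
python3 - <<'E'
from h import *
s=sense();psi=s["ee_rot"][2]-180;R=Ro.from_euler("xyz",s["ee_rot"],degrees=True)
print(s["t"],s["eef_pos"],psi,s["width"],"arcdev",R.inv().apply([*(arc(psi)-s["eef_pos"][:2]),0]),"to -133.2:");go([*arc(-133.2),s["eef_pos"][2]],46.8)
E
```

```text
31.05 [0.62895603 0.12034548 0.04643258] -133.1867291233691 0.01998584748522659 arcdev [-9.08495108e-04 -1.29820678e-03  2.90845277e-07] to -133.2:
row [-0.0009 -0.0013  0.    ] [-0.0002 -0.      0.0001] rows>= 0.031177533637810794
```

Call:
play_rows(targets="0 0 0 0 0 0 0.4;0 0 0 0 0 0 0.4;0 0 0 0 0 0 0.4;0 0 -0.03 0 0 0 0.4;0 0 -0.075 0 0 0 0.4;0 0 -0.075 0 0 0 0.4", force=20)

```text
t: 31.65
eef_pos: [0.6312, 0.1208, 0.1281]
ee_rot: [179.7, -0.4, 46.8]
force: [0.7, 0.0, 1.1]
width: 0.0372
gripper_force: 0.0
```

```bash
python3 - <<'E'
from h import *
s=sense();print(s["t"],s["eef_pos"],s["ee_rot"])
r=lambda a:np.array([[np.cos(a),-np.sin(a)],[np.sin(a),np.cos(a)]])
a=np.radians(-155.7);m=PLUG-r(a)@[.0015,-.0013];w=m+r(a)@[-.034,-.005];st=w-r(a)@[.009,0]
print("worm",w,"start",st);go([*st,.075],114.3)
E
```

```text
31.65 [0.63123307 0.12075392 0.1280626 ] [179.71835546  -0.3753033   46.82500048]
worm [0.55803221 0.04058095] start [0.56623484 0.04428458]
row [-0.1006  0.0047  0.0524] [ 0.0052 -0.0018 -0.7497] rows>= 7.855338809477075
```

Call:
play_rows(targets="-0.1 0.0047 0 0 0 -0.75 0;-0.1 0.0047 0 0 0 -0.75 0;-0.1 0.0047 0 0 0 -0.75 0;-0.1 0.0047 0 0 0 -0.75 0;-0.1 0.0047 0 0 0 -0.75 0;-0.1 0.0047 0 0 0 -0.75 0;-0.1 0.0047 0 0 0 -0.75 0;-0.1 0.0047 0.04 0 0 -0.75 0;-0.1 0.0047 0.05 0 0 -0.75 0;-0.1 0.0047 0.05 0 0 -0.75 0")

```text
t: 32.65
eef_pos: [0.563, 0.0442, 0.0698]
ee_rot: [-179.8, -0.1, 114.1]
force: [0.7, -0.8, 0.3]
width: 0.0007
gripper_force: 0.0
```

```bash
python3 - <<'E'
from h import *
s=sense();print(s["t"],s["eef_pos"],s["ee_rot"],s["width"])
go([.5662,.0443,.062],114.3)
E
```

```text
32.65 [0.56296178 0.04422567 0.0698371 ] [-1.79825894e+02 -8.32958335e-02  1.14092522e+02] 0.0006528632043868685
row [-0.0013  0.003   0.0078] [-0.0019 -0.0009 -0.0023] rows>= 0.16960155707790575
```

Call:
play_rows(targets="-0.0013 0.003 0.006 0 0 0 0;-0.0013 0.003 0.0105 0 0 0 0;-0.0013 0.003 0.0105 0 0 0 0")

```text
t: 32.95
eef_pos: [0.5674, 0.0443, 0.0611]
ee_rot: [180.0, -0.0, 114.3]
force: [-0.0, -0.6, -0.3]
width: 0.0002
gripper_force: 0.0
```

Call:
play_rows(targets="0 0 0.0008 0 0 0 0;0 0 0.0008 0 0 0 0")

```text
t: 33.15
eef_pos: [0.5674, 0.0443, 0.0605]
ee_rot: [180.0, -0.0, 114.3]
force: [0.3, -0.4, -0.7]
width: 0.0006
gripper_force: 0.0
```

Lower to about 0.058, then the first half of a stroke.

Call:
play_rows(targets="0 0 0.001 0 0 0 0;0 0 0.0022 0 0 0 0;0 0 0.0022 0 0 0 0")

```text
t: 33.45
eef_pos: [0.5672, 0.0443, 0.0578]
ee_rot: [-180.0, -0.0, 114.3]
force: [0.2, 0.1, 1.0]
width: 0.0003
gripper_force: 0.0
```

Call:
play_rows(targets="0 -0.003 0 0 0 0 0;0 -0.006 0 0 0 0 0;0 -0.008 0 0 0 0 0")

```text
t: 33.75
eef_pos: [0.5603, 0.041, 0.0586]
ee_rot: [179.9, 0.0, 114.3]
force: [2.7, 1.0, 4.5]
width: 0.0001
gripper_force: 2.1
```

Call:
play_rows(targets="0 -0.003 0.0004 0 0 0 0;0 -0.006 0.0005 0 0 0 0;0 -0.009 0.0007 0 0 0 0;0 -0.009 -0.006 0 0 0 0;0 0.008 -0.006 0 0 0 0;0 0.008 0.001 0 0 0 0;0 0.008 0.0009 0 0 0 0;0 0.005 0.0006 0 0 0 0;0 0.002 0.0004 0 0 0 0;0 -0.001 0.0004 0 0 0 0")

```text
t: 34.75
eef_pos: [0.5595, 0.0409, 0.0585]
ee_rot: [179.8, -0.0, 114.3]
force: [4.4, 6.4, 8.8]
width: 0.0008
gripper_force: 4.6
```

Call:
play_rows(targets="0 -0.003 0 0 0 0 0;0 -0.006 0.0002 0 0 0 0;0 -0.008 0.0003 0 0 0 0;0 -0.008 -0.006 0 0 0 0;0 0.009 -0.006 0 0 0 0;0 0.009 0.0006 0 0 0 0;0 0.009 0.0005 0 0 0 0;0 0.006 0.0002 0 0 0 0;0 0.003 0 0 0 0 0;0 0 0 0 0 0 0")

```text
t: 35.75
eef_pos: [0.5596, 0.0407, 0.0585]
ee_rot: [179.8, 0.0, 114.3]
force: [5.8, 3.2, 9.1]
width: 0.0005
gripper_force: 4.5
```

Call:
play_rows(targets="0 -0.003 0 0 0 0 0;0 -0.006 0.0002 0 0 0 0;0 -0.008 0.0003 0 0 0 0;0 -0.008 -0.006 0 0 0 0;0 0.009 -0.006 0 0 0 0;0 0.009 0.0006 0 0 0 0;0 0.009 0.0005 0 0 0 0;0 0.006 0.0002 0 0 0 0;0 0.003 0 0 0 0 0;0 0 0 0 0 0 0")

```text
t: 36.75
eef_pos: [0.5596, 0.0408, 0.0585]
ee_rot: [179.8, 0.0, 114.3]
force: [6.2, 3.5, 9.5]
width: 0.0003
gripper_force: 4.8
```

Call:
play_rows(targets="0 -0.003 0 0 0 0 0;0 -0.006 0.0002 0 0 0 0;0 -0.008 0.0003 0 0 0 0;0 -0.008 -0.006 0 0 0 0;0 0.009 -0.006 0 0 0 0;0 0.009 0.0006 0 0 0 0;0 0.009 0.0005 0 0 0 0;0 0.006 0.0002 0 0 0 0;0 0.003 0 0 0 0 0;0 0 0 0 0 0 0")

```text
t: 37.75
eef_pos: [0.5596, 0.0408, 0.0585]
ee_rot: [179.8, 0.0, 114.3]
force: [7.2, 3.7, 10.6]
width: 0.0002
gripper_force: 5.0
```

Call:
play_rows(targets="0 -0.003 0 0 0 0 0;0 -0.006 0.0002 0 0 0 0;0 -0.006 -0.04 0 0 0 0;0 -0.006 -0.085 0 0 0 0;0 -0.006 -0.085 0 0 0 0")

```text
t: 38.25
eef_pos: [0.5546, 0.0378, 0.148]
ee_rot: [179.7, 0.1, 114.3]
force: [0.9, -0.5, 0.4]
width: 0.0004
gripper_force: 0.0
```

```bash
python3 - <<'E'
from h import *
s=sense();print(s["t"],s["eef_pos"],s["ee_rot"]);
go([.462,.021,.14],25)
# camera straight above plug: with yaw y, TCP = plug - .066*(cos y, sin y)
y=np.radians(30);go([PLUG[0]-.066*np.cos(y),PLUG[1]-.066*np.sin(y),.14],30)
E
```

```text
38.25 [0.55460149 0.03783963 0.14796102] [1.79672921e+02 1.39572345e-01 1.14323387e+02]
row [ 0.0228 -0.0914  0.0074] [ 0.0041 -0.0016  0.9925] rows>= 10.398643003731609
row [-0.0091 -0.097   0.0074] [ 0.0041 -0.0014  0.9369] rows>= 9.816576765331122
```

Call:
play_rows(targets="-0.009 -0.097 0.008 0.003 0 0.937 0;-0.009 -0.097 0.008 0.003 0 0.937 0;-0.009 -0.097 0.008 0.003 0 0.937 0;-0.009 -0.097 0.008 0.003 0 0.937 0;-0.009 -0.097 0.008 0.003 0 0.937 0;-0.009 -0.097 0.008 0.003 0 0.937 0;-0.009 -0.097 0.008 0.003 0 0.937 0;-0.009 -0.097 0.008 0.003 0 0.937 0;-0.009 -0.097 0.008 0.003 0 0.937 0;-0.009 -0.097 0.008 0.003 0 0.937 0")

```text
t: 39.25
eef_pos: [0.4678, -0.0102, 0.1333]
ee_rot: [-179.8, 0.3, 29.6]
force: [-0.4, 1.3, -0.3]
width: 0.0004
gripper_force: 0.0
```

```bash
cat > polar.py <<'E'
from h import *
import sys
c,s=snap("wrist",sys.argv[1]);print(s["t"],s["eef_pos"],s["ee_rot"])
g=c["color"].max(2);sat=cv2.cvtColor(c["color"],cv2.COLOR_RGB2HSV)[:,:,1]
th=np.radians(np.arange(0,360,10))
for r in(.0105,.0125,.0135,.0155,.0185):
    v=proj(c,np.c_[PLUG[0]+r*np.cos(th),PLUG[1]+r*np.sin(th),np.full(36,.0545)],s).round().astype(int)
    print(r*1e3,[int(g[y,x])*(-1 if sat[y,x]>90 else 1) for x,y in v])
# brightness along the jaw normal through the hex, in the mouth frame (mouth -155.7)
a=np.radians(-155.7);R=np.array([[np.cos(a),-np.sin(a)],[np.sin(a),np.cos(a)]])
for x in(-6,-3,0,3,6):
    ys=np.arange(-22,23,1.);P=PLUG+np.c_[np.full(len(ys),x),ys]@R.T*1e-3;v=proj(c,np.c_[P,np.full(len(ys),.055)],s).round().astype(int)
    print("x",x,[int(g[q,p])*(-1 if sat[q,p]>90 else 1) for p,q in v])
E
python3 polar.py w14
```

```text
39.25 [ 0.46777307 -0.01022071  0.13329104] [-179.75524353    0.26186412   29.64260381]
10.5 [195, 203, 221, 221, 219, 198, 198, 218, 221, 223, 226, 205, 208, 212, 222, 224, 218, 193, 168, 204, 220, 222, 204, 168, 204, 200, 210, 202, 180, 192, 196, 202, 201, 208, 209, 209]
12.5 [-128, 136, 164, 187, -213, -233, -233, 137, 171, 190, 76, 95, 113, 129, 190, 161, -182, -249, -251, -231, 191, 185, -247, -251, -253, -248, 171, 125, 90, 85, 85, 97, 141, 147, 139, 132]
13.5 [-141, -146, 116, -183, -249, -253, -248, -130, 106, 82, 83, 102, 97, 79, 86, 137, -174, -254, -254, -254, -249, -235, -254, -254, -253, -255, -189, 78, 79, 95, 91, 88, 101, 124, -128, -130]
15.5 [-197, 85, 78, 80, -125, -244, -239, -113, 84, 108, 112, 113, 111, 112, 104, 64, -85, 116, -182, 177, 163, 175, 173, 165, 174, -111, 43, 47, 49, 51, 92, 110, 102, 72, -239, -246]
18.5 [103, 109, 111, 108, 110, 101, 79, 94, 112, 111, 114, 114, 115, 115, 111, 113, 62, 238, 241, 239, 238, 241, 243, 241, 200, 45, 51, 51, 52, 50, 49, 61, 108, 108, 98, 87]
x -6 [112, 115, 114, 113, 114, 113, 113, 110, 110, 79, 114, 168, 222, 221, 220, 
[... 322 characters left out ...]
1, 88, 108, 107, 95, 51, 47, 49, 50, 52, 49]
x 0 [113, 113, 114, 115, 115, 110, 110, 109, 101, 83, 108, 205, 225, 223, 179, 127, 108, 112, 111, 115, 109, 110, 107, 106, 107, 107, 110, 107, 104, 151, 197, 210, 192, 158, 109, 95, 101, 92, 53, 52, 50, 51, 49, 50, 48]
x 3 [115, 114, 115, 115, 114, 114, 108, 110, 108, 79, 129, 179, 223, 224, 223, 154, 114, 111, 114, 114, 113, 107, 107, 107, 106, 107, 109, 109, 135, 179, 212, 209, 205, 126, 90, 79, 53, 48, 50, 50, 50, 51, 52, 49, 52]
x 6 [104, 116, 114, 114, 113, 113, 112, 112, 104, 87, 135, 182, 214, 224, 221, 221, 215, 205, 177, 119, 108, 105, 103, 102, 122, 146, 174, 196, 201, 211, 212, 206, 168, 143, 66, 48, 50, 52, 53, 52, 50, 53, 51, 54, 48]
```

The profiles across the hexagon are the same at every x: both jaw faces lie along the flats (y ≈ ±12) with no gap, so it is snug again. Now one gentle push to confirm that it is solid.

```bash
python3 - <<'E'
from h import *
go([*arc(-133.2),.11],46.8)
E
```

```text
row [ 0.2033 -0.036   0.0225] [-0.0031  0.0025 -0.195 ] rows>= 4.153012687004473
```

Call:
play_rows(targets="0.203 -0.036 0 -0.003 0.002 -0.195 0.5;0.203 -0.036 0 -0.003 0.002 -0.195 0.5;0.203 -0.036 0 -0.003 0.002 -0.195 0.5;0.203 -0.036 0 -0.003 0.002 -0.195 0.5;0.203 -0.036 0 -0.003 0.002 -0.195 0.5;0.203 -0.036 0 -0.003 0.002 -0.195 0.5;0.203 -0.036 0.022 -0.003 0.002 -0.195 0.5;0.203 -0.036 0.022 -0.003 0.002 -0.195 0.5")

```text
t: 40.1
eef_pos: [0.6244, 0.1214, 0.1095]
ee_rot: [-179.9, 0.1, 47.6]
force: [-0.9, 0.2, -0.8]
width: 0.0462
gripper_force: 0.0
```

```bash
python3 - <<'E'
from h import *
s=sense();print(s["t"],s["eef_pos"],s["ee_rot"],s["width"]);go([*arc(-133.2),.045],46.8)
E
```

```text
40.1 [0.62443302 0.12143085 0.10952761] [-1.79929377e+02  1.45043316e-01  4.75756707e+01] 0.04620779364834579
row [0.0015 0.0029 0.0645] [-0.0008  0.0016  0.0086] rows>= 1.2920458751891997
```

Call:
play_rows(targets="0 0.001 0.04 0 0 0.008 0.5;0 0.001 0.0645 0 0 0.008 0.5;0 0.001 0.0645 0 0 0.008 0.3;0 0.001 0.0645 0 0 0.008 0.3;0 0.001 0.0645 0 0 0.008 0.3;0 0.001 0.066 0 0 0.008 0.3")

```text
t: 40.7
eef_pos: [0.6282, 0.1219, 0.0482]
ee_rot: [179.8, -0.2, 46.8]
force: [-0.2, 0.2, -0.3]
width: 0.0284
gripper_force: 0.0
```

Call:
play_rows(targets="0 0.001 0.001 0 0 0 0.3;0 0.002 0.002 0 0 0 0.3;0 0.002 0.002 0 0 0 0.3")

```text
t: 41.0
eef_pos: [0.6289, 0.1205, 0.0441]
ee_rot: [179.9, -0.0, 46.8]
force: [-0.2, -0.1, -0.2]
width: 0.0279
gripper_force: 0.0
```

Call:
play_rows(targets="0 0.001 0 0 0 0 0.3;0 0.001 0 0 0 0 0.3")

```text
t: 41.2
eef_pos: [0.6297, 0.1198, 0.0441]
ee_rot: [179.9, -0.0, 46.8]
force: [0.0, -0.2, 0.4]
width: 0.0276
gripper_force: 0.0
```

Call:
play_rows(targets="0 0.0015 0 0 0 0 0.3;0 0.0015 0 0 0 0 0.3")

```text
t: 41.4
eef_pos: [0.6308, 0.1188, 0.0441]
ee_rot: [179.9, -0.0, 46.8]
force: [0.6, -0.5, -0.5]
width: 0.028
gripper_force: 0.0
```

Call:
play_rows(targets="0 0.001 0 0 0 0.005 0.3;0 0.001 0 0 0 0.005 0.3")

```text
t: 41.6
eef_pos: [0.6314, 0.1182, 0.0441]
ee_rot: [180.0, -0.0, 46.3]
force: [-0.3, 0.3, -0.0]
width: 0.028
gripper_force: 0.5
```

Call:
play_rows(targets="0 0.0005 0 0 0 0 0.3;0 0.0005 0 0 0 0 0.3")

```text
t: 41.8
eef_pos: [0.6317, 0.118, 0.0441]
ee_rot: [180.0, -0.0, 46.4]
force: [-2.0, 1.9, 1.3]
width: 0.0277
gripper_force: 1.2
```

Call:
play_rows(targets="0 0.0003 0 0 0 0 0.3;0 0.0003 0 0 0 0 0.3")

```text
t: 42.0
eef_pos: [0.6319, 0.1177, 0.0441]
ee_rot: [180.0, -0.0, 46.4]
force: [-2.9, 1.6, 0.5]
width: 0.0276
gripper_force: 1.5
```

Call:
play_rows(targets="0 0.0003 0 0 0 0 0.3;0 0.0003 0 0 0 0 0.3;0 0.0003 0 0 0 0 0.3")

```text
t: 42.3
eef_pos: [0.6322, 0.1175, 0.0441]
ee_rot: [179.9, -0.0, 46.4]
force: [-3.3, 2.5, 0.7]
width: 0.0281
gripper_force: 1.8
```

Call:
play_rows(targets="0 0.0004 0 0 0 0 0.3;0 0.0004 0 0 0 0 0.3;0 0.0004 0 0 0 0 0.3")

```text
t: 42.6
eef_pos: [0.6326, 0.1172, 0.0441]
ee_rot: [179.9, -0.0, 46.4]
force: [-2.1, 2.9, 0.2]
width: 0.0281
gripper_force: 1.9
```

```bash
python3 - <<'E'
from h import *
f=[]
for _ in range(6):
    c=capture("wrist");s=sense();f.append(np.r_[s["eef_pos"]*1e3,s["force"]].round(2))
print(np.array(f))
E
```

```text
[[ 6.3251e+02  1.1721e+02  4.4100e+01 -2.5600e+00  3.2100e+00  7.3000e-01]
 [ 6.3252e+02  1.1720e+02  4.4100e+01 -2.0700e+00  2.7000e+00 -4.0000e-02]
 [ 6.3252e+02  1.1719e+02  4.4070e+01 -3.1700e+00  2.3700e+00  2.3000e-01]
 [ 6.3253e+02  1.1717e+02  4.4100e+01 -3.0200e+00  3.0700e+00  2.5000e-01]
 [ 6.3255e+02  1.1720e+02  4.4120e+01 -3.1500e+00  3.1000e+00 -1.2000e-01]
 [ 6.3251e+02  1.1716e+02  4.4070e+01 -1.8800e+00  3.4100e+00  8.2000e-01]]
```

Call:
play_rows(targets="0 -0.004 0 0 0 0 0.5;0 -0.004 0 0 0 0 0.5;0 -0.004 -0.04 0 0 0 0.5;0 -0.004 -0.09 0 0 0 0.5;0 -0.004 -0.09 0 0 0 0.5")

```text
t: 43.4
eef_pos: [0.6321, 0.1202, 0.1418]
ee_rot: [179.6, -0.5, 46.4]
force: [1.0, -0.2, 0.4]
width: 0.0466
gripper_force: 0.0
```

```bash
python3 - <<'E'
from h import *
go([.468,-.010,.133],29.6)
E
```

```text
row [-0.2075 -0.029   0.0068] [ 0.0039 -0.0059  0.1864] rows>= 4.1934399177966615
```

Call:
play_rows(targets="-0.2075 -0.029 0.007 0.004 -0.006 0.186 0;-0.2075 -0.029 0.007 0.004 -0.006 0.186 0;-0.2075 -0.029 0.007 0.004 -0.006 0.186 0;-0.2075 -0.029 0.007 0.004 -0.006 0.186 0;-0.2075 -0.029 0.007 0.004 -0.006 0.186 0;-0.2075 -0.029 0.007 0.004 -0.006 0.186 0;-0.2075 -0.029 0.007 0.004 -0.006 0.186 0")

```text
t: 44.1
eef_pos: [0.4663, -0.01, 0.1274]
ee_rot: [-179.8, 0.5, 29.6]
force: [-0.6, 1.1, -0.3]
width: 0.0007
gripper_force: 0.0
```

```bash
python3 polar.py w15 | grep -v "^1[58]\|10.5"; python3 - <<'E'
from h import *
# hex orientation from washer/hex transitions at r=12.5, and jaw-edge lines, in w14 and w15
for n in("w14","w15"):
    c,s=pickle.load(open(n+".pkl","rb"));g=c["color"].max(2).astype(np.float32);a=np.radians(-155.7);R=np.array([[np.cos(a),-np.sin(a)],[np.sin(a),np.cos(a)]])
    xs=np.arange(-6,6.1,.5);out=[]
    for lo,hi in((-16,-9.5),(9.5,15)):
        e=[]
        for x in xs:
            ys=np.arange(lo,hi,.1);P=PLUG+np.c_[np.full(len(ys),x),ys]@R.T*1e-3;v=proj(c,np.c_[P,np.full(len(ys),.0545)],s).astype(np.float32)
            h=cv2.remap(g,v[:,:1].copy(),v[:,1:].copy(),1)[:,0];h=cv2.GaussianBlur(h.reshape(-1,1),(1,9),0)[:,0];e.append(ys[np.argmax(abs(np.gradient(h)))])
        f=np.polyfit(xs,e,1);out.append((np.degrees(np.arctan(f[0])).round(2),f[1].round(2),np.std(np.array(e)-np.polyval(f,xs)).round(2)))
    print(n,"edge slope deg, offset mm, scatter",out,"gap",out[1][1]-out[0][1])
E
```

```text
44.1 [ 0.46626099 -0.00998493  0.12735662] [-179.8036626     0.47030082   29.61982734]
12.5 [-131, 136, 175, 196, -213, -234, -233, 137, 175, 148, 80, 81, 83, 141, 144, 182, -166, -251, -252, -241, 203, -203, -253, -252, -248, -255, -137, 112, 48, 89, 79, 111, 112, 149, 136, -130]
13.5 [-144, -148, -122, -233, -255, -252, -249, -130, 122, 85, 77, 99, 90, 82, 94, 136, -151, -253, -254, -254, -253, -248, -254, -254, -255, -255, -80, 44, 46, 46, 76, 87, 90, 101, -130, -206]
x -6 [112, 113, 114, 115, 114, 112, 112, 112, 106, 90, 131, 181, 222, 221, 220, 221, 214, 195, 141, 127, 112, 106, 105, 105, 103, 109, 130, 158, 211, 211, 209, 207, 195, 155, 91, 87, 107, 109, 109, 104, 78, 51, 50, 51, 50]
x -3 [112, 114, 115, 116, 114, 115, 110, 111, 102, 77, 88, 204, 225, 224, 219, 186, 113, 109, 113, 112, 111, 110, 107, 109, 107, 107, 108, 107, 111, 169, 198, 207, 193, 152, 105, 88, 82, 52, 52, 54, 49, 51, 51, 52, 51]
x 0 [115, 116, 115, 116, 114, 112, 112, 110, 110, 82, 120, 178, 224, 225, 218, 123, 105, 111, 113, 115, 111, 108, 108, 106, 106, 106, 110, 107, 106, 131, 185, 208, 202, 134, 96, 66, 50, 52, 51, 52, 52, 51, 53, 53, 48]
x 3 [114, 114, 115, 116, 114, 113, 112, 112, 104, 82, 138, 192, 219, 222, 221, 209, 119, 109, 115, 113, 112, 108, 109, 107, 107, 109, 108, 108, 104, 182, 208, 209, 199, 151, 48, 43, 49, 53, 51, 50, 49, 48, 52, 49, 50]
x 6 [110, 116, 114, 116, 113, 112, 112, 112, 100, 81, 94, 197, 211, 223, 222, 221, 210, 187, 154, 113, 118, 110, 103, 101, 104, 123, 146, 197, 212, 212, 209, 202, 183, 86, 57, 46, 51, 51, 51, 50, 52, 49, 50, 49, 51]
w14 edge slope deg, offset mm, scatter [(np.float64(-0.42), np.float64(-11.68), np.float64(0.15)), (np.float64(1.37), np.float64(11.23), np.float64(0.23))] gap 22.91
w15 edge slope deg, offset mm, scatter [(np.float64(1.74), np.float64(-11.6), np.float64(0.14)), (np.float64(-0.34), np.float64(11.25), np.float64(0.22))] gap 22.85
```

```bash
python3 -c "
from rig import *
print(job_done())"
```

```text
the job is handed in; nothing more can be done
None
```

I handed the job in at 44 s with the plug turned about 55° clockwise until it seemed solid (no sensor confirms this) and the wrench snug on it; I overdrove the handle once, so the jaw slipped about 15° past the flats and I brought it back and re-snugged it with the worm, and the grease tin, spanner and feeler gauge were never touched.

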